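# Build up the slip clutch of a paint stirrer

## Task

Build up the paint stirrer's clutch on its splined hub: first the thick disc with the round tab, its tab pointing squarely the opposite way from the tab of the end plate already on the hub, then the thin separator with the forked tab on top of it, its tab pointing squarely the same way as the end plate's. Both must slide down over the splines until they are fully home and lie flat; feel for the splines gently, never lean hard on the hub, and leave the other things on the bench where they are.

Things in the scene. Friction and masses are not known exactly. Their poses are not given: they have to be found in the camera images.
- clutch_base: Grey square plate 110 x 110 x 14 mm, fixed to the bench, an upright splined hub at its centre. Origin: centre of its underside, on the bench; z up along the hub axis; x points along the tab of the end plate already on the hub. More than 30 N of contact force on this assembly (all parts together) is too much.
- end_tab (a point): End of the end plate's tab, 46 mm from the hub axis along clutch_base x, 43 mm above the bench. The end plate is round, diameter 48 mm, 6 mm thick, with one tab 14 mm wide; it never turns.
- seat (a point): Point on the hub axis at the end plate's top face (unloaded), 46 mm above the bench; axes as clutch_base. The disc's underside belongs here, the separator's 12 mm higher. Hub (sleeve and end plate together) is sprung downwards: gives way from about 4 N, then 0.8 N per mm, hard stop after 10 mm; comes back up by itself.
- hub_top (a point): Point on the hub axis level with the flat spline tops, 76 mm above the bench; axes as clutch_base, not the sleeve's. Sleeve: core diameter 25 mm, six splines 6.5 mm wide out to radius 19 mm, from 46 to 76 mm height; in its straight position gaps between splines lie along +x, -x and every 60 degrees. A plate not in line rests on the tops.
- hub_nose (a point): Tip of the hub's tapered nose (radius 10 to 6 mm), 82 mm above the bench. The sleeve's angle is not reported: it starts 0.2 to 0.52 rad off straight, either way, so that a straight plate meets the spline tops. It turns stiffly (0.2 N m) and stays where left. A plate within about 0.08 rad of it drops over; turning a meshed plate takes the sleeve along after up to 0.16 rad of play.
- disc: Thick clutch disc: steel ring 12 mm thick, cork pads on top, about 150 g. Origin: centre of underside; z up. 52 mm across with two parallel flats 26 mm long at y = +-26 mm (grip across these). Bore radius 20.5 mm with six teeth 6 mm wide reaching in to radius 14.5 mm, along x and every 60 degrees. One solid round-ended tab 16 mm wide along its x. Lies flat on the bench.
- disc_tab (a point): End of the disc's tab, 46 mm from its centre along its x axis, at mid thickness.
- separator: Thin separator plate: bare steel ring 8 mm thick, about 110 g. Origin: centre of underside; z up. Outline, flats at y = +-26 mm, bore and six teeth as on the disc; its tab along x is forked (two prongs 6 mm wide, 20 mm over both). Lies flat on the bench.
- separator_tab (a point): Between the ends of the separator's two prongs, 46 mm from its centre along its x axis, at mid thickness.
- tin_big: Bystander: paint tin, diameter 90, height 110 mm, standing. Origin: centre of underside.
- tin_small: Bystander: tin, diameter 60, height 75 mm, standing. Origin: centre of underside.
- tint_bottle: Bystander: amber tint bottle, diameter 34, height 100 mm. Origin: centre of underside.
- cup: Bystander: white plastic cup, diameter 68, height 85 mm. Origin: centre of underside.
- brush: Bystander: paint brush lying on the bench, about 200 mm long along its x.
- scraper: Bystander: spatula-shaped scraper lying on the bench, about 250 mm long along its x.
- washer: Bystander: plain steel ring without teeth or tab, diameter 56, bore 36, 6 mm thick. Origin: centre of underside.
Mind the look-alikes: they are no part of the job. What is shaped like the clutch_base but blue is not meant.

How it is judged:
By the outcome, as a careful person would: the job done as asked, in the order asked, and still so for the second after the job is handed in, with the robot touching nothing.
It also fails if it takes over 72 s, if anything falls off the work surface, if the arm or the gripper's body presses on something with over 40 N, if the wrist force passes 120 N, or if a joint passes its speed limit or range.

## Robot

A 6-joint arm with a two-finger parallel gripper is mounted at the origin on the work surface. World frame = base frame: x ahead of the robot, y to its left, z up, the work surface at z = 0. Lengths are in m, angles in rad, forces in N, time in s.
With the tool pointing down it reaches from about 0.25 to 0.775 m from the base axis. Payload 4 kg.
Tool frame: the origin (TCP) lies between the finger pads; the fingertips stand 11 mm ahead of it and the grasp point (between the pads) lies 8 mm behind it; z points along the fingers, y is the direction in which the jaws open and shut (so a half turn about z gives the same grasp; the last joint's range is limited). The gripper opens to 94 mm and grips with 3 to 60 N. Pads are 16 mm wide; open, the fingers measure 119 mm over their backs; the gripper's body (75 mm by 177 mm) begins 78 mm behind the grasp point.
Start: joints at [-1.343, 0.087, 1.371, -0, 1.684, -0.103], TCP at [0.179, -0.52, 0.217] pointing down, gripper open.
Joint ranges: [-3.1, 3.1], [-0.76, 2.03], [0.27, 2.55], [-1.08, 4.22], [0.17, 2.65], [-2.57, 2.57]. Speed limits (rad/s): [2.79, 2.79, 3.14, 3.14, 3.14, 3.14].

## Interface

Orientations are given as [roll, pitch, yaw] about the fixed x, y, z axes, in that order (R = Rz(yaw) Ry(pitch) Rx(roll)).
In Python, from bench import get_obs, cams, ticket gives the robot as it stands. The module is installed in compiled form; this text tells all that it offers.
- The arm moves only by the shell command python3 -m crank 'ROWS'. ROWS is JSON, a list of rows, each an object of numbers: "tx", "ty", "tz": the shift along the tool's x, y, z in cm; "twist": the turn about the tool's z in degrees; "grip": the opening, from 0 (shut) to 1 (fully open). In form: [{"tx": .., "ty": .., "tz": .., "twist": .., "grip": ..}, ...]. A call has 1 to 12 rows; each row shifts and turns the commanded pose from where the row before left it, along the tool's axes as they then stand; what a row does not reach is not made up. A row lasts 1/8 s, in which the tool goes at most 62.5 mm and 10.7 degrees, less where a joint would pass 70% of its speed; a pose out of reach is approached as far as the arm can. A call is refused whole if a number of a shift passes 6.25 or a number of a turn 10.7, either way. A call with a gripper value outside its range is refused whole. The fingers move at their own pace and stop on an object; the grip force is fixed at half the most. Time passes only in rows, so rows that do not move let the fingers close. It gives the time, the measured TCP pose, the force and the opening at its end, in the units of the state.
- get_obs(): the state, without advancing time (a new reading comes with each control period).
- cams.snapshot(name): name is "scene" or "side" or "wrist"; returns a dict with "frame" (384x512x3 uint8, red, green, blue), "intrinsics" (3x3 intrinsics, pixels), "R" (3x3) and "t" (3): a world point X has camera coordinates R X + t; the wrist camera has in their place "hand_eye" (4x4, takes a point from camera to tool coordinates, whose origin is the TCP and whose axes are the flange's). Camera axes: x right, y down, z forward; pixel columns grow to the right and rows downward; lengths in m; the calibration is good to about 2 mm. A picture is of the moment at which its call begins: read the wrist's pose just before it. There is no depth.
- ticket.close_job(): hands the job in, once; it reports no verdict.
Trained networks look in a picture, given as the dict that the camera call returned (one of the last four; its "shot" number tells which), for a name from the list of things; names that differ only in an ending like _2 or _b are one class to them, and where a whole thing is asked for, a point or a joint stands for the part that bears it (a point fixed in the world has none). Each returns a list of dicts, best first, with "conf" (0 to 1); they miss things now and then, are a little off and sometimes report something else, mostly with a low value. They report only what shows in the picture. A call takes as long as a camera call. They do not tell look-alikes from the thing itself.
- cams.outline_of(picture, query): "region" (384x512 bool, what is visible of it) and "centre" ([column, row] in pixels, amid what is visible of it).
The state is a dict: "time": time; "joint_positions": joint angles; "qvel": joint speeds; "joint_torque": joint torques, N m; "tool_pos": TCP position; "ee_rot": TCP orientation; "wrist_force": force on the tool from outside, world axes, zero at the start; "wrist_torque": the same for the moment, N m; "width": finger opening in m.
Only numpy, scipy, OpenCV 4.12 (cv2) and the standard library are available. Lean on these libraries where they do the work, as an engineer would, in place of code of your own. Each camera call takes 0.05 s, during which the arm holds its last target.

## Working session

There is one attempt and no reset: what is moved stays moved. The work goes in short steps, Python scripts to look and compute and a shell command to move; the robot and the scene stay as the last step left them, time stands still between calls to the robot, and variables do not carry over. Pictures are saved under pics/ and viewed, and the job is handed in when it is done.

```bash
mkdir -p pics
python3 - <<'E'
from bench import get_obs,cams
import cv2
o=get_obs();print({k:o[k] for k in o if k!='qvel'})
for n in ["scene","side","wrist"]:
    s=cams.snapshot(n);cv2.imwrite(f"pics/{n}0.png",cv2.resize(s["frame"][:,:,::-1],None,fx=1.5,fy=1.5,interpolation=cv2.INTER_CUBIC))
    print(n,s["intrinsics"].tolist(),s.get("hand_eye"),s.get("t"))
E
```

```text
{'time': 0.0, 'joint_positions': array([-1.34309633e+00,  8.79774521e-02,  1.37224330e+00, -3.11795059e-05,
        1.68361767e+00, -1.03129193e-01]), 'joint_torque': array([-2.35083762e-04, -3.40183675e+01, -3.02428687e+01,  7.17665185e-02,
        3.31965520e-02, -1.86435614e-04]), 'tool_pos': array([ 0.17850519, -0.5196663 ,  0.21529746]), 'ee_rot': array([-3.13935563e+00, -2.00369147e-04,  3.30825486e-01]), 'wrist_force': array([-0.13355656,  0.15486168,  0.74694135]), 'wrist_torque': array([-0.02113737, -0.05889859,  0.05295977]), 'width': 0.09414915171046356}
scene [[434.12985661825866, 0.0, 256.90997449507324], [0.0, 434.12985661825866, 188.03506673103635], [0.0, 0.0, 1.0]] None [-0.34157121 -0.29046072  1.86197979]
side [[414.2407051481224, 0.0, 249.04152434208024], [0.0, 414.2407051481224, 182.83353235025376], [0.0, 0.0, 1.0]] None [0.53944692 0.21681582 1.09199056]
wrist [[322.7844917157561, 0.0, 257.0264962623148], [0.0, 322.7844917157561, 190.37725047540852], [0.0, 0.0, 1.0]] [[-1.35061557e-04 -9.58897707e-01 -2.83751949e-01  8.35188564e-02]
 [ 9.99999986e-01 -1.56336772e-04  5.23323863e-05  1.79899770e-04]
 [-9.45422689e-05 -2.83751938e-01  9.58897715e-01 -1.68166900e-01]
 [ 0.00000000e+00  0.00000000e+00  0.00000000e+00  1.00000000e+00]] None
```

View pics/scene0.png

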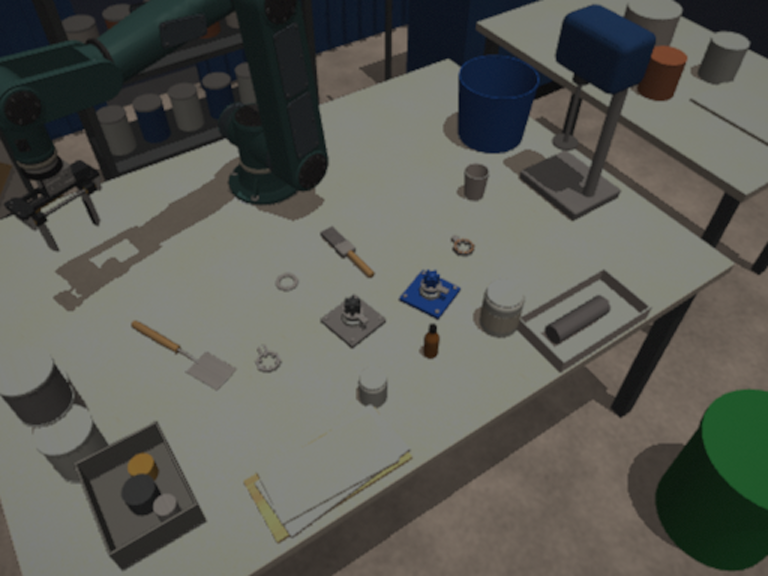

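View pics/side0.png

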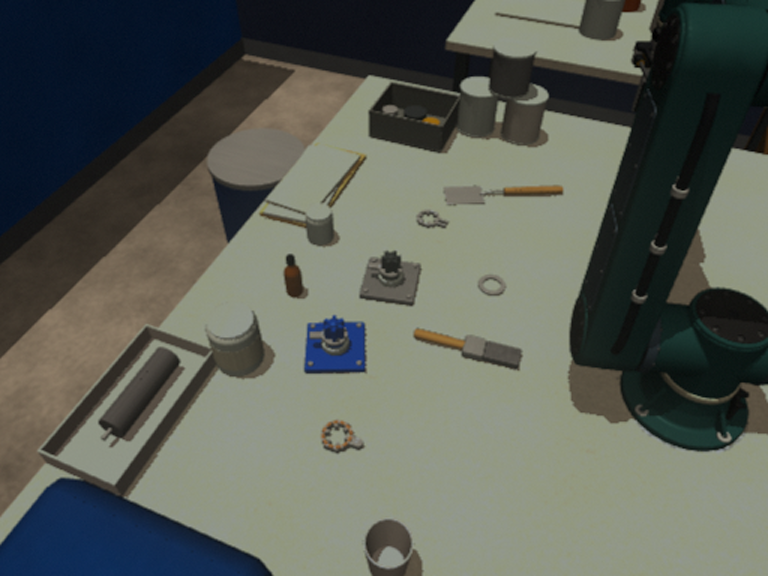

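View pics/wrist0.png

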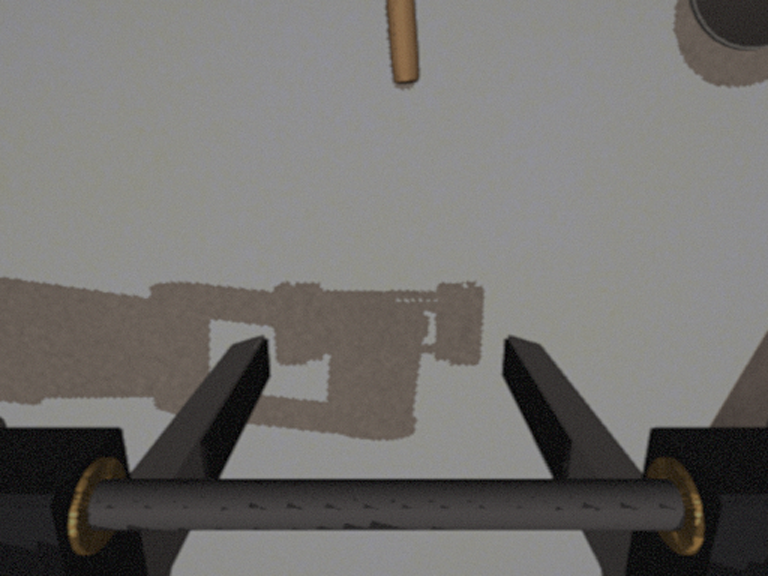

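Candidates (in 1.5x pixels). The cork-padded ring with one solid tab is at scene (463,245) and side (338,436), probably the disc. The bare ring with the forked tab is at scene (267,360) and side (431,218), probably the separator. The grey base at scene (353,318) is the one meant; the blue one at (431,292) is a look-alike, and the plain ring at (287,282) is the washer. Next I'll confirm in crops and measure.

```bash
cat > h.py <<'E'
import numpy as np,cv2
from bench import get_obs,cams
from scipy.spatial.transform import Rotation as Ro
def campose(s,o):
    if 'hand_eye' in s and s.get('hand_eye') is not None:
        T=np.eye(4);T[:3,:3]=Ro.from_euler('xyz',o['ee_rot']).as_matrix();T[:3,3]=o['tool_pos']
        W=T@np.array(s['hand_eye']);return W[:3,:3],W[:3,3]
    R=np.array(s['R']);return R.T,-R.T@np.array(s['t'])
def p2w(s,o,px,z):
    px=np.atleast_2d(np.float64(px));K=np.array(s['intrinsics']);R,c=campose(s,o)
    d=(R@(np.linalg.inv(K)@np.c_[px,np.ones(len(px))].T)).T
    return c+d*((z-c[2])/d[:,2])[:,None]
def w2p(s,o,X):
    X=np.atleast_2d(np.float64(X));R,c=campose(s,o);q=(X-c)@R;q=q@np.array(s['intrinsics']).T;return q[:,:2]/q[:,2:]
def save(s,name,box=None,f=1.5):
    im=s['frame'][:,:,::-1]
    if box: im=im[box[1]:box[3],box[0]:box[2]]
    cv2.imwrite('pics/'+name,cv2.resize(im,None,fx=f,fy=f,interpolation=cv2.INTER_CUBIC))
E
python3 - <<'E'
from h import *
o=get_obs()
for n in ["scene","side"]:
    s=cams.snapshot(n)
    for q,z in [("disc",.006),("separator",.004),("disc_tab",.006),("separator_tab",.004),("clutch_base",.014),("hub_nose",.082),("hub_top",.076),("end_tab",.043),("washer",.006),("tin_big",.055),("tin_small",.037),("tint_bottle",.05),("cup",.04),("brush",.005),("scraper",.005)]:
        for r in cams.outline_of(s,q)[:3]:
            print(n,q,round(r['conf'],2),np.round(r['centre'],1),p2w(s,o,r['centre'],z)[0].round(3),r['region'].sum())
    im=s['frame'][:,:,::-1]
    B=[(290,148,330,178),(160,222,200,252),(210,190,260,235)] if n=="scene" else [(205,272,255,309),(265,130,315,160),(235,160,285,205)]
    out=np.hstack([cv2.resize(im[b[1]:b[3],b[0]:b[2]],(260,220),interpolation=cv2.INTER_CUBIC) for b in B])
    cv2.imwrite(f'pics/crop_{n}.png',out)
E
```

```text
scene separator 0.72 [177.3 241.6] [ 0.565 -0.286  0.004] 171
scene separator_tab 0.62 [177.5 236.7] [ 0.547 -0.277  0.004] 56
scene clutch_base 0.84 [232.4 212.2] [ 0.567 -0.072  0.014] 820
scene clutch_base 0.78 [283.  196.4] [0.606 0.118 0.014] 786
scene hub_nose 0.96 [235.3 211.4] [ 0.616 -0.088  0.082] 804
scene hub_nose 0.93 [285.6 195.4] [0.652 0.091 0.082] 783
scene hub_top 0.9 [235.8 214.3] [ 0.623 -0.091  0.076] 875
scene hub_top 0.84 [283.1 195.8] [0.645 0.086 0.076] 739
scene end_tab 0.95 [284.2 197. ] [0.629 0.104 0.043] 747
scene end_tab 0.67 [238.7 215.3] [ 0.61  -0.072  0.043] 875
scene washer 0.6 [138.5 245.8] [ 0.511 -0.4    0.006] 622
scene tin_big 0.66 [334.7 203.5] [0.757 0.225 0.055] 952
scene tin_small 0.87 [247.5 258.5] [ 0.766 -0.139  0.037] 446
scene tin_small 0.68 [184.4 239.4] [ 0.592 -0.27   0.037] 46
scene tint_bottle 0.63 [284.6 228.9] [0.745 0.02  0.05 ] 176
scene cup 0.66 [316.2 121.7] [0.37  0.459 0.04 ] 331
scene brush 0.73 [310.  163.9] [0.524 0.308 0.005] 151
scene brush 0.64 [283.8 230.1] [0.723 0.037 0.005] 215
scene brush 0.63 [230.9 163.7] [0.
[... 719 characters left out ...]
3] 1239
side end_tab 0.63 [258.7 188.3] [ 0.563 -0.028  0.043] 1048
side end_tab 0.63 [325.9 191.2] [ 0.376 -0.091  0.043] 126
side tin_big 0.57 [157.3 226.2] [0.761 0.216 0.055] 1465
side tin_small 0.91 [211.1 148. ] [ 0.777 -0.144  0.037] 432
side tin_small 0.63 [229.5 293.2] [0.504 0.316 0.037] 303
side tint_bottle 0.57 [192.7 181.6] [0.754 0.027 0.05 ] 266
side cup 0.59 [257.1 359.5] [0.385 0.438 0.04 ] 1072
side cup 0.26 [328.5 184.1] [ 0.376 -0.125  0.04 ] 114
side brush 0.82 [317.5 233.6] [0.36  0.039 0.005] 848
side brush 0.33 [329.3 185.1] [ 0.377 -0.157  0.005] 141
side scraper 0.83 [316.2 127.6] [ 0.493 -0.418  0.005] 511
side scraper 0.29 [262.4 187.3] [ 0.567 -0.07   0.005] 1085
```

View pics/crop_scene.png

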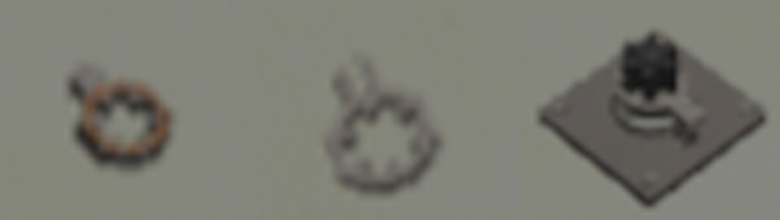

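View pics/crop_side.png

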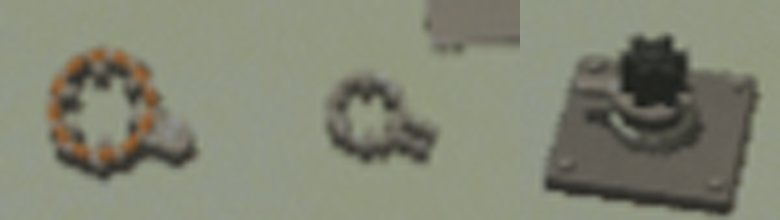

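The crops confirm it: cork pads and a solid tab on the disc, a fork on the separator, and the grey base with its tab pointing roughly +x. I'll look at the separator from above first.

```bash
python3 -m crank '[{"tx":5.6,"ty":-1.15},{"tx":5.6,"ty":-1.15},{"tx":5.6,"ty":-1.15},{"tx":5.6,"ty":-1.15},{"tx":5.6,"ty":-1.15},{"tx":5.6,"ty":-1.15},{"tx":5.6,"ty":-1.15},{"tx":5.0,"ty":-1.15},{}]'
cat > look.py <<'E'
import sys
from h import *
tag=sys.argv[1]
o=get_obs();s=cams.snapshot('wrist')
import pickle;pickle.dump((s,o),open(f'pics/{tag}.pkl','wb'))
save(s,tag+'.png')
print(o['time'],o['tool_pos'].round(4),o['ee_rot'].round(4),o['wrist_force'].round(2),o['width'])
for a in sys.argv[2:]:
    q,z=a.split(':')
    for r in cams.outline_of(s,q)[:2]:
        print(q,round(r['conf'],2),np.round(r['centre'],1),p2w(s,o,r['centre'],float(z))[0].round(4),r['region'].sum())
E
python3 look.py w1 separator:0.008 separator_tab:0.006
```

```text
1.75 [ 0.1786 -0.5202  0.2165] [3.1415 0.     0.3308] [0.28 0.54 0.31] 0.09447156085833903invalid input at $[0]: expected keys tx, ty, tz, twist, grip
```

View pics/w1.png

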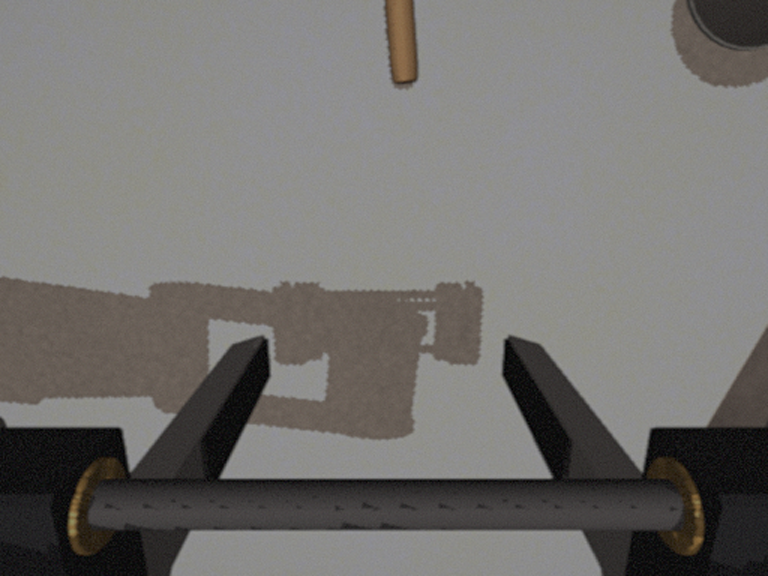

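```bash
python3 -m crank '[{"tx":5.6,"ty":-1.15,"tz":0,"twist":0,"grip":1},{"tx":5.6,"ty":-1.15,"tz":0,"twist":0,"grip":1},{"tx":5.6,"ty":-1.15,"tz":0,"twist":0,"grip":1},{"tx":5.6,"ty":-1.15,"tz":0,"twist":0,"grip":1},{"tx":5.6,"ty":-1.15,"tz":0,"twist":0,"grip":1},{"tx":5.6,"ty":-1.15,"tz":0,"twist":0,"grip":1},{"tx":5.6,"ty":-1.15,"tz":0,"twist":0,"grip":1},{"tx":5.0,"ty":-1.15,"tz":0,"twist":0,"grip":1},{"tx":0,"ty":0,"tz":0,"twist":0,"grip":1}]'
python3 look.py w2 separator:0.008 separator_tab:0.006
```

```text
time: 3.02
tool_pos: [0.5692, -0.287, 0.2155]
ee_rot: [-3.14, 0.0, 0.336]
wrist_force: [-0.2, 0.1, -0.3]
width: 0.0937
3.025 [ 0.5692 -0.287   0.2155] [-3.1404e+00  1.0000e-04  3.3600e-01] [-0.17  0.07 -0.26] 0.09368594416549797
separator 0.97 [248.4 176.5] [ 0.556  -0.2806  0.008 ] 1032
separator 0.2 [71.6 94.5] [ 0.5801 -0.0639  0.008 ] 10733
separator_tab 0.97 [248.3 177.9] [ 0.5538 -0.2812  0.006 ] 1171
```

View pics/w2.png

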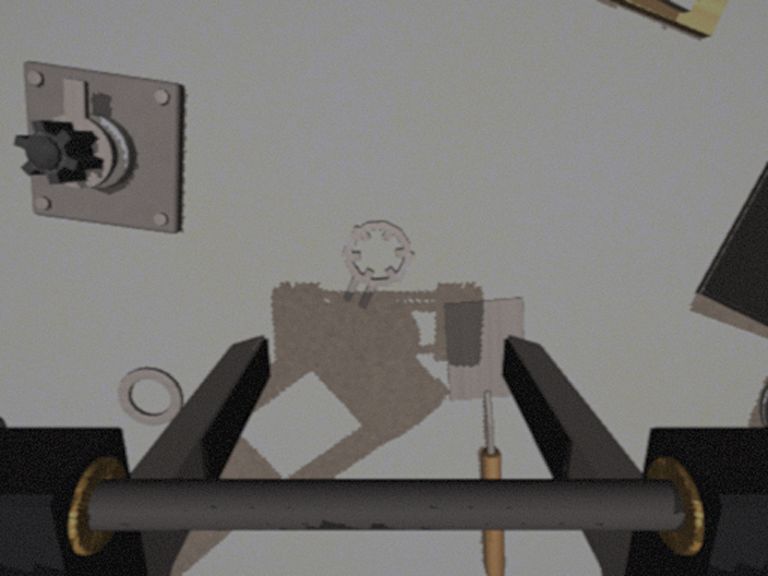

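The separator lies at (378,252) in the 1.5x view with its fork pointing down-left. The grey base and hub are at the upper left, tab pointing up. Now I'll go over the hub.

```bash
python3 -m crank '[{"tx":1.95,"ty":-5.1,"tz":0,"twist":0,"grip":1},{"tx":1.95,"ty":-5.1,"tz":0,"twist":0,"grip":1},{"tx":1.95,"ty":-5.1,"tz":0,"twist":0,"grip":1},{"tx":1.95,"ty":-5.1,"tz":0.5,"twist":0,"grip":1},{"tx":0,"ty":0,"tz":0,"twist":0,"grip":1},{"tx":0,"ty":0,"tz":0,"twist":0,"grip":1}]'
python3 look.py w3 clutch_base:0.014 hub_nose:0.082
```

```text
time: 3.92
tool_pos: [0.5739, -0.0729, 0.2119]
ee_rot: [3.14, -0.0, 0.329]
wrist_force: [-0.2, -0.1, 0.6]
width: 0.0937
3.925 [ 0.5739 -0.0729  0.2119] [ 3.1402e+00 -1.0000e-04  3.2920e-01] [-0.23 -0.05  0.56] 0.09367710921122929
clutch_base 0.91 [87.6 78.8] [0.61   0.1309 0.014 ] 11250
clutch_base 0.69 [249.2 161.8] [ 0.5801 -0.0617  0.014 ] 8570
hub_nose 0.8 [86.4 77.7] [0.6185 0.0993 0.082 ] 11331
hub_nose 0.62 [248.2 163.6] [ 0.5917 -0.0584  0.082 ] 8623
```

View pics/w3.png

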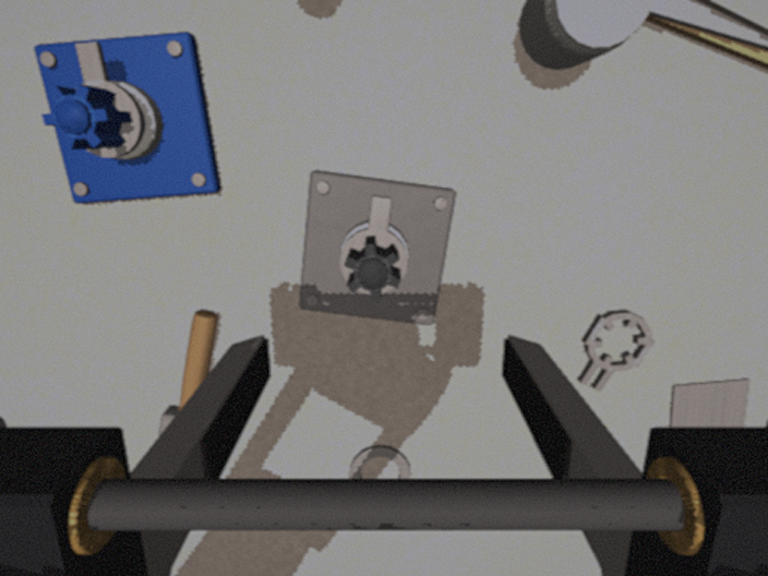

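Run:
```python
from h import *
import pickle
s,o=pickle.load(open('pics/w3.pkl','rb'))
save(s,'w3c.png',(195,105,310,220),6)
for z,P in [(.014,[(313,171),(455,190),(437,325),(301,308)]),(.082,[(374,271)]),(.046,[(372,198),(389,198)])]:
    w=p2w(s,o,np.array(P)/1.5,z);print(w.round(4),w.mean(0).round(4))
    if z==.014:
        for i in range(4):
            d=w[(i+1)%4]-w[i];print(np.linalg.norm(d).round(4),np.degrees(np.arctan2(d[1],d[0])).round(1))
# separator centre in w2
s2,o2=pickle.load(open('pics/w2.pkl','rb'))
print(p2w(s2,o2,np.array([(378,252),(349,300),(364,303)])/1.5,.008).round(4))
```

```text
[[ 0.6166 -0.0023  0.014 ]
 [ 0.6375 -0.1063  0.014 ]
 [ 0.5325 -0.1314  0.014 ]
 [ 0.511  -0.0234  0.014 ]] [ 0.5744 -0.0659  0.014 ]
0.1061 -78.6
0.108 -166.6
0.1101 101.2
0.1076 11.3
[[ 0.5763 -0.0646  0.082 ]] [ 0.5763 -0.0646  0.082 ]
[[ 0.6155 -0.0493  0.046 ]
 [ 0.6193 -0.0603  0.046 ]] [ 0.6174 -0.0548  0.046 ]
[[ 0.5673 -0.2813  0.008 ]
 [ 0.5216 -0.272   0.008 ]
 [ 0.5232 -0.2844  0.008 ]]
```

View pics/w3c.png

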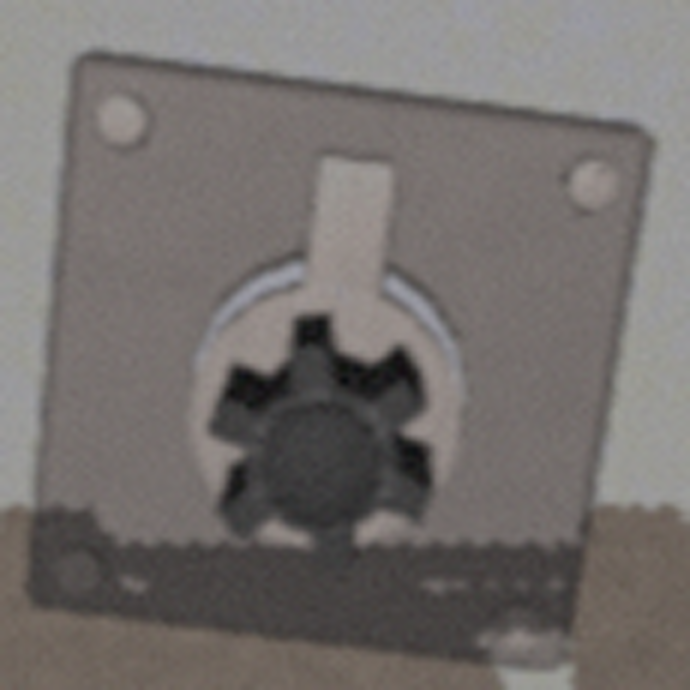

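```bash
cat >> h.py <<'E'
def star(phi,c,z,r1=.0125,r2=.019,w=.00325):
    P=[]
    for k in range(6):
        a=phi+np.pi/6+k*np.pi/3
        u=np.array([np.cos(a),np.sin(a)]);v=np.array([-u[1],u[0]])
        h=np.sqrt(r1**2-w**2)
        P+=[h*u-w*v,r2*u-w*v,r2*u+w*v,h*u+w*v]
    P=np.array(P)+c;return np.c_[P,np.full(len(P),z)]
def loc(P,c,yaw,z):
    P=np.array(P,float);R=np.array([[np.cos(yaw),-np.sin(yaw)],[np.sin(yaw),np.cos(yaw)]])
    return np.c_[P@R.T+c,np.full(len(P),z)]
def ring_poly(c,yaw,z,tabw,n=72):
    t=np.linspace(0,2*np.pi,n,endpoint=False);P=[]
    a0=np.arcsin(tabw/2/.0285)
    # outline: circle r~29.07 cut by flats y=+-26 ; tab
    r=.026/np.cos(np.arctan2(.013,.026))
    for a in t:
        if abs((a+np.pi)%(2*np.pi)-np.pi)<a0: continue
        P.append([r*np.cos(a),np.clip(r*np.sin(a),-.026,.026)])
    P=[[.046,-tabw/2]]+[[.046,tabw/2]]+P
    return loc(P,c,yaw,z)
def overlay(s,o,polys,name,box,f=6):
    im=cv2.resize(s['frame'][box[1]:box[3],box[0]:box[2],::-1],None,fx=f,fy=f,interpolation=cv2.INTER_CUBIC)
    for P,col in polys:
        q=((w2p(s,o,P)-np.array(box[:2])+.5)*f-.5)
        cv2.polylines(im,[np.round(q).astype(np.int32)],True,col,1,cv2.LINE_AA)
    cv2.imwrite('pics/'+name,im)
E
python3 - <<'E'
from h import *
import pickle
s,o=pickle.load(open('pics/w3.pkl','rb'))
c=np.array([.5755,-.0653]);yaw=np.radians(12)
outs=[]
# fit square + tab by edges? overlay
for i,phi in enumerate([-20,-14,14,20]):
    h=.055
    polys=[(loc([[h,h],[-h,h],[-h,-h],[h,-h]],c,yaw,.014),(0,255,0)),
    (loc([[.02,-.007],[.046,-.007],[.046,.007],[.02,.007]],c,yaw,.046),(255,255,0)),
    (loc([[.024*np.cos(a),.024*np.sin(a)] for a in np.linspace(0,6.28,60)],c,yaw,.046),(255,255,0)),
    (loc([[.006*np.cos(a),.006*np.sin(a)] for a in np.linspace(0,6.28,60)],c,yaw,.082),(255,0,255)),
    (star(yaw+np.radians(phi),c,.076),(0,0,255))]
    overlay(s,o,polys,f't{i}.png',(195,105,310,220),3.4)
    outs.append(cv2.imread(f'pics/t{i}.png'))
cv2.imwrite('pics/ov1.png',np.hstack(outs[:2]));cv2.imwrite('pics/ov2.png',np.hstack(outs[2:]))
E
```

```text
(no output)
```

View pics/ov1.png

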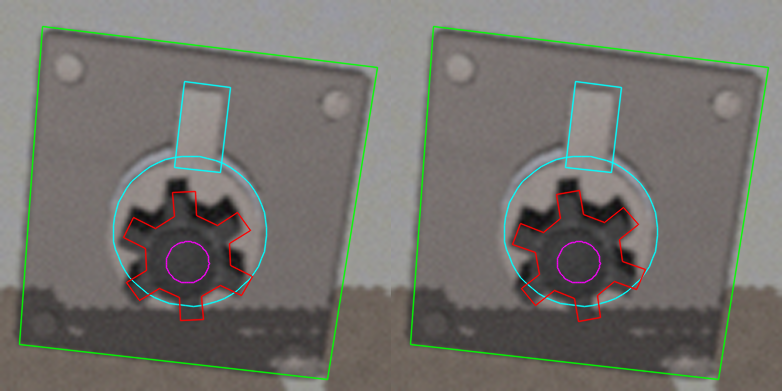

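View pics/ov2.png

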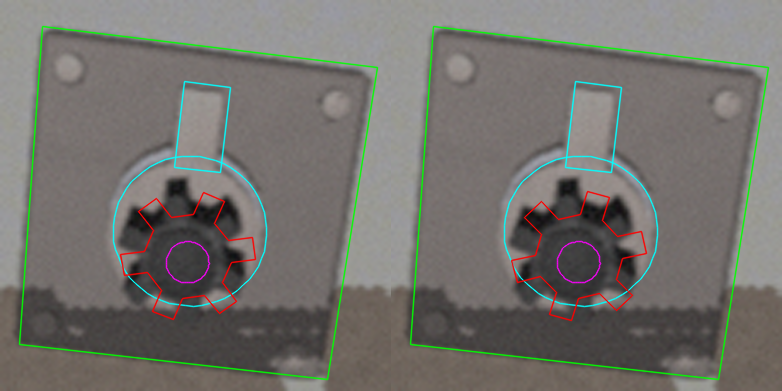

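```bash
cat >> h.py <<'E'
from scipy.optimize import minimize
def ras(shape,s,o,parts,f=4):
    m=np.zeros((shape[0]*f,shape[1]*f),np.uint8)
    for P in parts:
        q=(w2p(s,o,P)+.5)*f-.5
        cv2.fillPoly(m,[np.round(q*16).astype(np.int32)],1,shift=4)
    return cv2.resize(m.astype(np.float32),(shape[1],shape[0]),interpolation=cv2.INTER_AREA)
def sleeve_parts(c,phi,z0=.046,z1=.076):
    parts=[]
    A=star(phi,c,z0);B=star(phi,c,z1);parts+=[A,B]
    n=len(A)
    for i in range(n):
        j=(i+1)%n;parts.append(np.array([A[i],A[j],B[j],B[i]]))
    return parts
E
python3 - <<'E'
from h import *
import pickle
s,o=pickle.load(open('pics/w3.pkl','rb'))
g=s['frame'].astype(float).mean(2);print([g[y,x] for x,y in [(253,140),(254,125),(250,180),(247,165),(220,140),(252,160)]])
# dark mask vs model, rows above 193
dark=np.clip((105-cv2.GaussianBlur(g,(3,3),0))/40,0,1)
# background plate ~?
roi=np.zeros_like(g,bool);roi[150:194,225:272]=1
def cost(p):
    m=ras(g.shape,s,o,sleeve_parts(p[:2]/100,p[2]))
    return ((m-(dark))[roi]**2).sum()
best=None
for ph in np.radians(np.arange(-30,31,4)):
    r=minimize(cost,[57.5/1,-6.6,np.radians(12)+ph],method='Nelder-Mead',options=dict(initial_simplex=[[57.5,-6.6,.21+ph],[57.7,-6.6,.21+ph],[57.5,-6.4,.21+ph],[57.5,-6.6,.26+ph]],maxiter=80))
    print(round(np.degrees(ph)),r.x[:2].round(3),np.degrees(r.x[2]).round(2),round(r.fun,1))
E
```

```text
[np.float64(143.33333333333334), np.float64(116.0), np.float64(63.0), np.float64(64.66666666666667), np.float64(118.33333333333333), np.float64(143.66666666666666)]
-30 [57.356 -6.416] -4.76 30.4
-26 [57.345 -6.419] -5.24 31.1
-22 [57.353 -6.413] -5.65 31.9
-18 [57.354 -6.412] -4.65 31.5
-14 [57.352 -6.409] -4.85 31.2
-10 [57.356 -6.404] -4.92 30.3
-6 [57.348 -6.407] -4.9 30.0
-2 [57.36  -6.403] -4.91 31.3
2 [57.354 -6.408] -4.78 30.6
6 [56.74  -6.568] 22.8 280.3
10 [56.898 -6.803] 16.75 271.2
14 [57.368 -6.415] 54.56 32.6
18 [57.357 -6.411] 55.34 31.2
22 [57.353 -6.416] 54.5 31.9
26 [57.366 -6.414] 54.63 31.5
30 [57.356 -6.416] 55.24 30.4
```

Run:
```python
from h import *
import pickle
s,o=pickle.load(open('pics/w3.pkl','rb'))
g=s['frame'].astype(float).mean(2)
# base: edge rows: use outline region from network + refine: fit square to plate using intensity: plate<130, bench>~150
print(g[120:128,200:204].mean(),g[100:110,240:250].mean(), g[140:150,300:304].mean())
# tab: bright
roi=np.zeros_like(g,bool);roi[125:150,240:268]=1
br=np.clip((g-118)/25,0,1)
def cost(p):
    yaw=p[0];c=p[1:]/100
    t=np.linspace(0,2*np.pi,60)
    parts=[loc([[.0,-.007],[.046,-.007],[.046,.007],[.0,.007]],c,yaw,.046),loc(np.c_[.024*np.cos(t),.024*np.sin(t)],c,yaw,.046)]
    return ((ras(g.shape,s,o,parts)-br)[roi]**2).sum()
r=minimize(cost,[.21,57.35,-6.41],method='Nelder-Mead',options=dict(initial_simplex=[[.21,57.35,-6.41],[.26,57.35,-6.41],[.21,57.55,-6.41],[.21,57.35,-6.21]]))
print('tab',np.degrees(r.x[0]),r.x[1:],r.fun)
h=.055
roi2=np.zeros_like(g,bool);roi2[100:185,190:225]=1;roi2[100:130,190:320]=1;roi2[100:185,275:320]=1
pl=np.clip((155-g)/35,0,1)
pl[roi2]=pl[roi2]
def cost2(p):
    return ((ras(g.shape,s,o,[loc([[h,h],[-h,h],[-h,-h],[h,-h]],p[1:]/100,p[0],.014)])-pl)[roi2]**2).sum()
r2=minimize(cost2,[.21,57.35,-6.41],method='Nelder-Mead',options=dict(initial_simplex=[[.21,57.35,-6.41],[.26,57.35,-6.41],[.21,57.55,-6.41],[.21,57.35,-6.21]]))
print('sq',np.degrees(r2.x[0]),r2.x[1:],r2.fun)
polys=[]
for yw,c in [(r.x[0],r.x[1:]/100)]:
    polys+=[(loc([[.02,-.007],[.046,-.007],[.046,.007],[.02,.007]],c,yw,.046),(255,255,0))]
polys+=[(loc([[h,h],[-h,h],[-h,-h],[h,-h]],r2.x[1:]/100,r2.x[0],.014),(0,255,0)),(star(np.radians(-4.9),np.array([.57355,-.0641]),.076),(0,0,255))]
overlay(s,o,polys,'ov3.png',(195,105,310,220),5)
```

```text
152.28125 152.65666666666667 129.4
tab 13.041525167531008 [57.30291406 -6.55044442] 24.929629166666672
sq 11.181004609097192 [57.47208641 -6.38886535] 83.78148242630385
```

View pics/ov3.png

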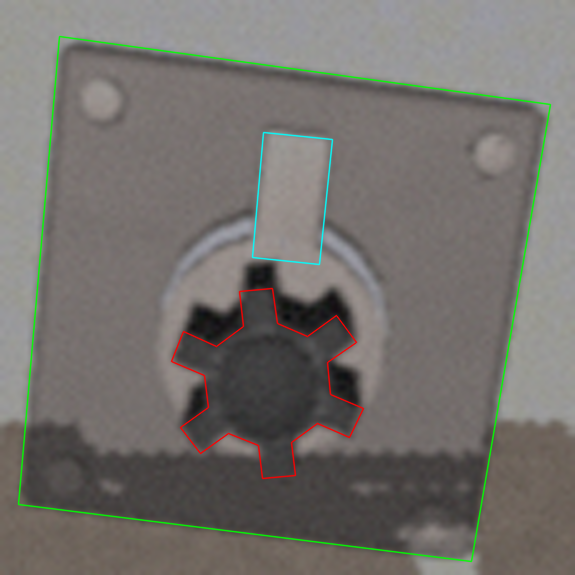

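The overlay fits well. Hub axis is about (0.5735,-0.064), base yaw about 12°, and the sleeve is about 17° clockwise from straight. On to the disc.

```bash
python3 -m crank '[{"tx":0.93,"ty":-5.4,"tz":0,"twist":0,"grip":1},{"tx":0.93,"ty":-5.4,"tz":0,"twist":0,"grip":1},{"tx":0.93,"ty":-5.4,"tz":0,"twist":0,"grip":1},{"tx":0.93,"ty":-5.4,"tz":0,"twist":0,"grip":1},{"tx":0.93,"ty":-5.4,"tz":0,"twist":0,"grip":1},{"tx":0.93,"ty":-5.4,"tz":1,"twist":0,"grip":1},{"tx":0.93,"ty":-5.4,"tz":2,"twist":0,"grip":1},{"tx":0,"ty":0,"tz":2,"twist":0,"grip":1},{"tx":0,"ty":0,"tz":0,"twist":0,"grip":1},{"tx":0,"ty":0,"tz":0,"twist":0,"grip":1}]'
python3 look.py w4 disc:0.012 disc_tab:0.006
```

```text
time: 5.32
tool_pos: [0.5141, 0.3062, 0.1623]
ee_rot: [3.141, -0.001, 0.329]
wrist_force: [0.0, 0.0, -0.7]
width: 0.0938
5.325 [0.5141 0.3062 0.1623] [ 3.1414e+00 -1.1000e-03  3.2870e-01] [ 0.03  0.02 -0.7 ] 0.09377288385550238
disc 0.86 [258.9 180.6] [0.5147 0.3042 0.012 ] 1613
disc_tab 0.86 [264.  181.6] [0.5139 0.2983 0.006 ] 1451
```

View pics/w4.png

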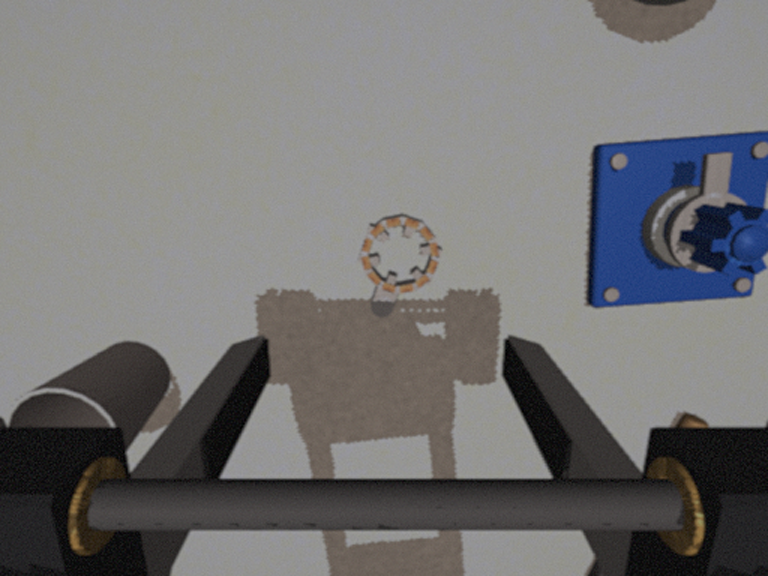

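```bash
cat >> h.py <<'E'
def seat_poly(c,yaw,z,kind):
    tw=.016 if kind=='disc' else .020
    return ring_poly(c,yaw,z,tw)
def teeth_poly(c,yaw,z):
    P=[]
    ro,ri,w=.0205,.0145,.003
    for k in range(6):
        a=k*np.pi/3;u=np.array([np.cos(a),np.sin(a)]);v=np.array([-u[1],u[0]])
        P+=[np.sqrt(ro**2-w**2)*u-w*v,ri*u-w*v,ri*u+w*v,np.sqrt(ro**2-w**2)*u+w*v]
        for b in np.linspace(a+.2,a+np.pi/3-.2,5): P.append(ro*np.array([np.cos(b),np.sin(b)]))
    return loc(P,c,yaw,z)
E
python3 - <<'E'
from h import *
import pickle
s,o=pickle.load(open('pics/w4.pkl','rb'))
w=p2w(s,o,np.array([(401,254),(383,310)])/1.5,.012);print(w.round(4));d=w[1]-w[0];print(np.linalg.norm(d),np.degrees(np.arctan2(d[1],d[0])))
for r in cams.outline_of(cams.snapshot('wrist'),'disc')[:1]:
    reg=r['region'];np.save('pics/reg.npy',reg)
z=.012
def cost(p):
    m=ras(reg.shape,s,o,[seat_poly(p[:2]/100,p[2],z,'disc')])
    h=ras(reg.shape,s,o,[teeth_poly(p[:2]/100,p[2],z)])
    return ((np.clip(m-h,0,1)-reg)**2).sum()
b=None
x0=w[0][:2]*100
for a in np.radians([190,195,200,205,210,215,220]):
    r=minimize(cost,[*x0,a],method='Nelder-Mead',options=dict(initial_simplex=[[*x0,a],[x0[0]+.2,x0[1],a],[x0[0],x0[1]+.2,a],[*x0,a+.05]]))
    print(r.x[:2],np.degrees(r.x[2]),r.fun)
    if b is None or r.fun<b.fun:b=r
ct=w2p(s,o,[*(b.x[:2]/100),.006])[0].astype(int);box=(ct[0]-45,ct[1]-45,ct[0]+45,ct[1]+45)
overlay(s,o,[(seat_poly(b.x[:2]/100,b.x[2],z,'disc'),(0,255,0)),(teeth_poly(b.x[:2]/100,b.x[2],z),(0,0,255))],'ov4.png',box,7)
E
```

```text
[[0.5285 0.2999 0.012 ]
 [0.4869 0.2986 0.012 ]]
0.04169841820836115 -178.14682794258536
[52.80035249 29.97638051] 180.53907394221218 460.76171875
[52.80483513 29.98893699] 179.87719939842736 459.78125
[52.7938877  29.98043034] 180.07671347633885 461.37890625
[52.78564476 29.98205235] 179.3737716854858 462.2578125
[52.85753704 30.00669095] 181.4002474660527 472.91796875
[52.77964813 30.01563646] 239.12856877533136 933.1953125
[52.6450779  29.97797741] 227.09410605811442 1049.1171875
```

View pics/ov4.png

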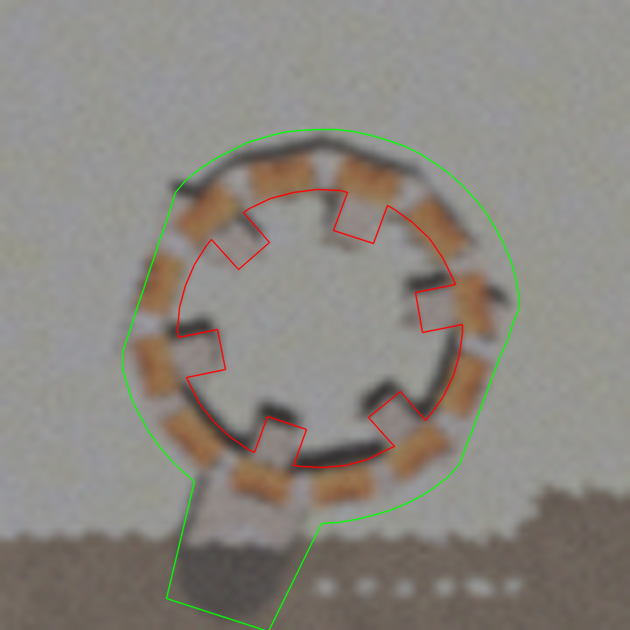

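The disc is at (401,254) with cork pads and a solid round tab pointing world -x; its teeth match at yaw about 180°. The model fits, so I'll turn to yaw 0 and descend partway.

```bash
python3 -m crank '[{"tx":0,"ty":0,"tz":0,"twist":9.4,"grip":1},{"tx":0,"ty":0,"tz":0,"twist":9.4,"grip":1},{"tx":1.39,"ty":0.62,"tz":3,"twist":0,"grip":1},{"tx":0,"ty":0,"tz":4,"twist":0,"grip":1},{"tx":0,"ty":0,"tz":3,"twist":0,"grip":1},{"tx":0,"ty":0,"tz":0,"twist":0,"grip":1},{"tx":0,"ty":0,"tz":0,"twist":0,"grip":1}]'
python3 look.py w5 disc:0.012
```

```text
time: 6.45
tool_pos: [0.528, 0.3015, 0.0632]
ee_rot: [-3.141, -0.002, 0.003]
wrist_force: [-0.3, 0.2, 0.9]
width: 0.0942
6.45 [0.528  0.3015 0.0632] [-3.1406e+00 -2.5000e-03  2.5000e-03] [-0.29  0.17  0.9 ] 0.09417751967704689
disc 0.94 [256.6 231. ] [0.5156 0.3018 0.012 ] 2957
```

View pics/w5.png

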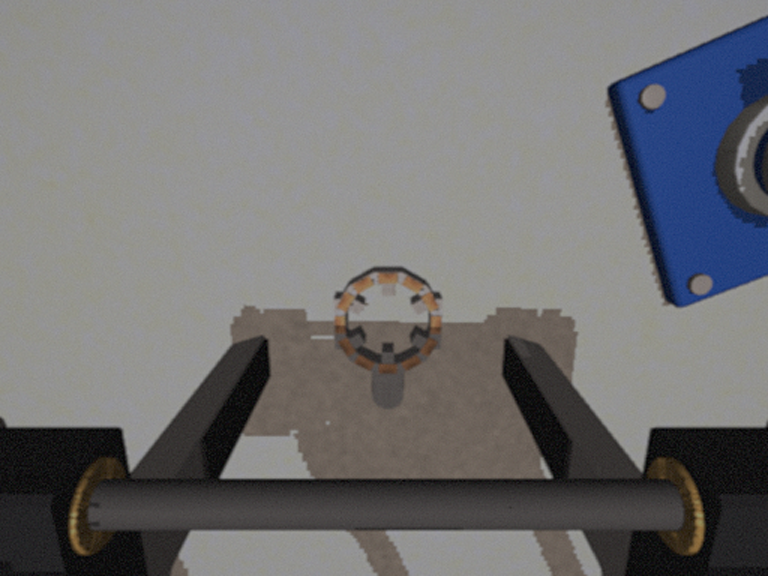

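The disc is square to the jaws, ring centre about (388,321), tab straight down at (388,405). Checking the centre, then descending.

Run:
```python
from h import *
import pickle
s,o=pickle.load(open('pics/w5.pkl','rb'))
print(p2w(s,o,np.array([(388,273),(388,371),(340,322),(437,322)])/1.5,.012).round(4))
ps=[]
for cx in (.528,):
  c=np.array([cx,.3005]);ps+=[(teeth_poly(c,np.pi,.012),(0,0,255)),(loc([[.026*np.cos(a),.026*np.sin(a)] for a in np.linspace(0,6.28,60)],c,0,.012),(0,255,0))]
overlay(s,o,ps,'ov5.png',(210,165,310,285),5)
```

```text
[[0.5529 0.3004 0.012 ]
 [0.5024 0.3002 0.012 ]
 [0.5284 0.3235 0.012 ]
 [0.5285 0.2767 0.012 ]]
```

View pics/ov5.png

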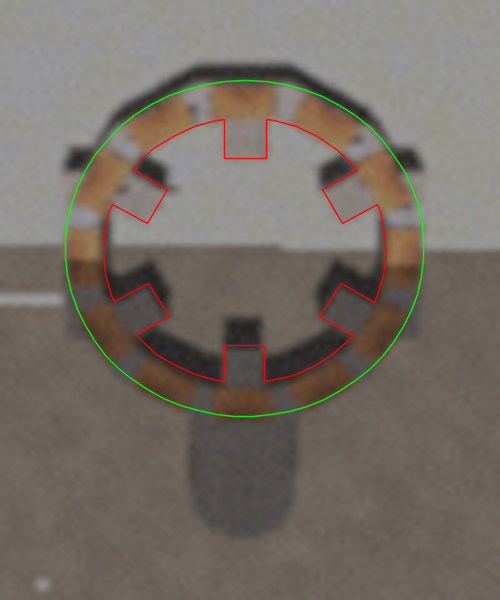

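```bash
python3 -m crank '[{"tx":0,"ty":0.1,"tz":2,"twist":0,"grip":1},{"tx":0,"ty":0,"tz":2,"twist":0,"grip":1},{"tx":0,"ty":0,"tz":0.9,"twist":0,"grip":1},{"tx":0,"ty":0,"tz":0,"twist":0,"grip":1},{"tx":0,"ty":0,"tz":0,"twist":0,"grip":0.6},{"tx":0,"ty":0,"tz":0,"twist":0,"grip":0.4},{"tx":0,"ty":0,"tz":0,"twist":0,"grip":0.4},{"tx":0,"ty":0,"tz":0,"twist":0,"grip":0.4}]'
python3 -m crank '[{"tx":0,"ty":0,"tz":0,"twist":0,"grip":0.4},{"tx":0,"ty":0,"tz":0,"twist":0,"grip":0.4}]'
```

```text
time: 7.55
tool_pos: [0.5271, 0.3002, 0.0127]
ee_rot: [-3.142, -0.0, 0.003]
wrist_force: [1.0, -0.0, -0.2]
width: 0.0573
time: 7.8
tool_pos: [0.5271, 0.3002, 0.0126]
ee_rot: [-3.141, -0.0, 0.003]
wrist_force: [0.9, 0.4, 1.1]
width: 0.0517
```

```bash
python3 -m crank '[{"tx":0,"ty":0,"tz":-2,"twist":0,"grip":0.4},{"tx":0,"ty":0,"tz":-4,"twist":0,"grip":0.4},{"tx":0,"ty":0,"tz":-5,"twist":0,"grip":0.4},{"tx":0,"ty":0,"tz":-4,"twist":0,"grip":0.4},{"tx":0,"ty":0,"tz":0,"twist":0,"grip":0.4},{"tx":0,"ty":0,"tz":0,"twist":0,"grip":0.4}]'
python3 look.py w6 disc:0.15
```

```text
time: 8.55
tool_pos: [0.5263, 0.2998, 0.1612]
ee_rot: [3.141, 0.002, 0.003]
wrist_force: [-0.3, 0.6, -2.3]
width: 0.0513
8.55 [0.5263 0.2998 0.1612] [3.1406e+00 1.9000e-03 2.6000e-03] [-0.26  0.6  -2.27] 0.05127036418498554
disc 0.6 [258.1 261.5] [0.5108 0.2991 0.15  ] 5232
```

View pics/w6.png

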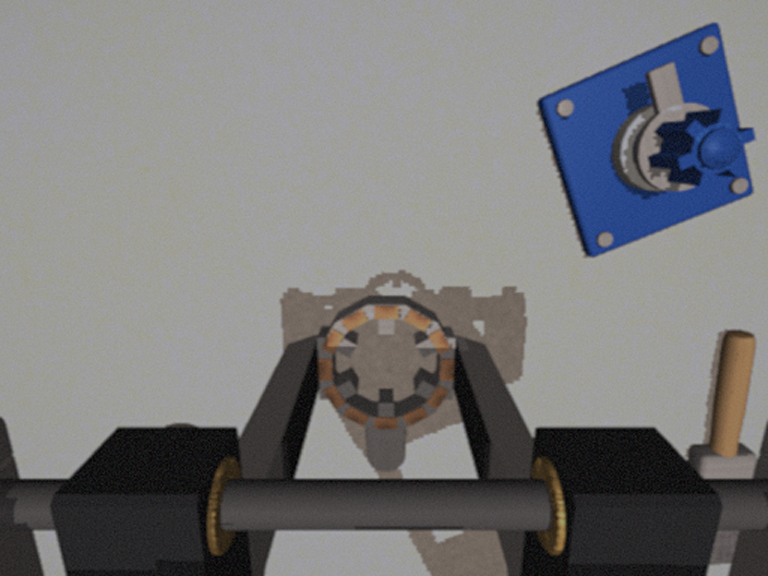

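Run:
```python
from h import *
import pickle
s,o=pickle.load(open('pics/w6.pkl','rb'))
zt=.1612-.0006
print(p2w(s,o,np.array([(386,302),(386,428),(321,363),(455,363)])/1.5,zt).round(4))
c=np.array([.5263+.0007,.2998])
overlay(s,o,[(teeth_poly(c,np.pi,zt),(0,0,255)),(loc([[.026*np.cos(a),.026*np.sin(a)] for a in np.linspace(0,6.28,60)],c,0,zt),(0,255,0))],'ov6.png',(200,190,320,320),5)
```

```text
[[0.5536 0.2997 0.1606]
 [0.5008 0.2996 0.1606]
 [0.5291 0.3244 0.1606]
 [0.5292 0.2733 0.1606]]
```

View pics/ov6.png

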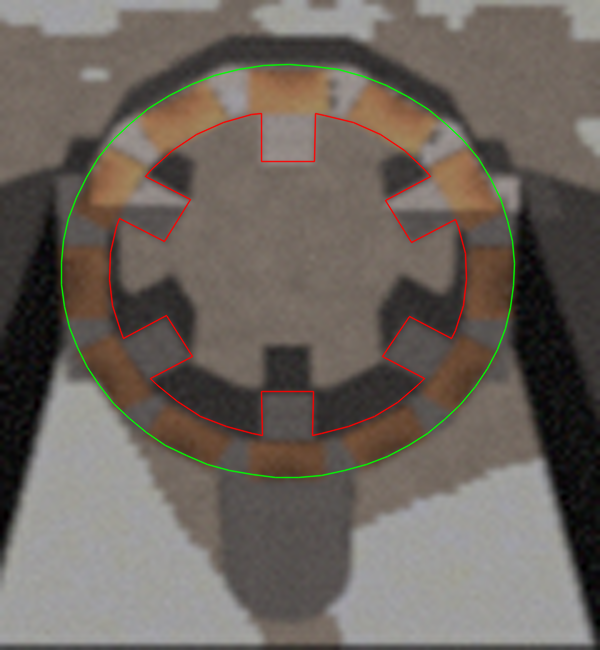

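```bash
python3 -m crank '[{"tx":0.66,"ty":5.2,"tz":0,"twist":0,"grip":0.4},{"tx":0.66,"ty":5.2,"tz":0,"twist":0,"grip":0.4},{"tx":0.66,"ty":5.2,"tz":0,"twist":0,"grip":0.4},{"tx":0.66,"ty":5.2,"tz":0,"twist":0,"grip":0.4},{"tx":0.66,"ty":5.2,"tz":0,"twist":0,"grip":0.4},{"tx":0.66,"ty":5.2,"tz":0,"twist":0,"grip":0.4},{"tx":0.66,"ty":5.2,"tz":0,"twist":0,"grip":0.4},{"tx":0,"ty":0,"tz":2,"twist":5,"grip":0.4},{"tx":0,"ty":0,"tz":1,"twist":0,"grip":0.4},{"tx":0,"ty":0,"tz":0,"twist":0,"grip":0.4},{"tx":0,"ty":0,"tz":0,"twist":0,"grip":0.4}]'
python3 look.py w7
python3 - <<'E'
from h import *
import pickle
s,o=pickle.load(open('pics/w7.pkl','rb'))
y=o['ee_rot'][2];zt=o['tool_pos'][2]-.0006
c=o['tool_pos'][:2]+.0007*np.array([np.cos(y),np.sin(y)]);h=np.array([.5735,-.0641])
print(c,np.degrees(y))
t=np.linspace(0,6.28,60)
overlay(s,o,[(teeth_poly(c,np.pi+y,zt),(0,0,255)),(star(np.radians(-4.9),h,.076),(0,255,0)),(loc(np.c_[.006*np.cos(t),.006*np.sin(t)],h,0,.082),(255,0,255)),(loc([[.02,-.007],[.046,-.007],[.046,.007],[.02,.007]],h,np.radians(12),.046),(255,255,0))],'ov7.png',(190,170,330,310),5)
E
```

```text
time: 10.02
tool_pos: [0.5743, -0.063, 0.1326]
ee_rot: [3.141, -0.0, -0.083]
wrist_force: [0.1, 0.2, -2.2]
width: 0.0516
10.025 [ 0.5743 -0.063   0.1326] [ 3.1415e+00 -2.0000e-04 -8.2600e-02] [ 0.07  0.21 -2.17] 0.05160455716584626
[ 0.57500272 -0.06305123] -4.732613868811932
```

View pics/ov7.png

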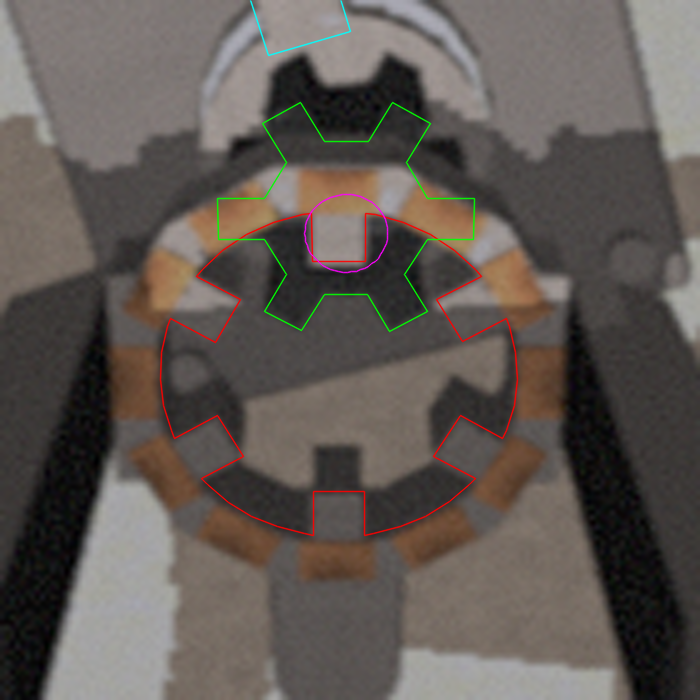

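View pics/w7.png

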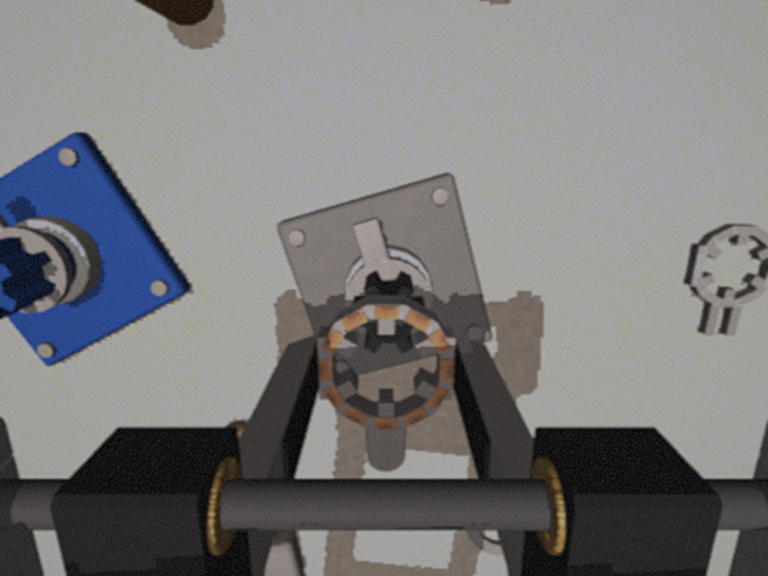

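Run:
```python
from h import *
import pickle
s,o=pickle.load(open('pics/w7.pkl','rb'))
g=s['frame'].astype(float).mean(2)
w=p2w(s,o,np.array([(278,222),(453,174),(490,340)])/1.5,.014);print(w.round(4))
for a,b in ((0,1),(1,2)):
    d=w[b]-w[a];print(np.degrees(np.arctan2(d[1],d[0])),np.linalg.norm(d))
print(g[150:160,245:247].mean(),g[150:160,225:232].mean())
roi=np.zeros_like(g,bool);roi[142:172,228:270]=1
br=np.clip((g-118)/25,0,1)
t=np.linspace(0,2*np.pi,60)
def cost(p):
    yaw=p[0];c=p[1:]/100
    parts=[loc([[.0,-.007],[.046,-.007],[.046,.007],[.0,.007]],c,yaw,.046)]
    return ((ras(g.shape,s,o,parts)-br)[roi]**2).sum()
for a in (.17,.21,.25):
    r=minimize(cost,[a,57.35,-6.41],method='Nelder-Mead',options=dict(initial_simplex=[[a,57.35,-6.41],[a+.05,57.35,-6.41],[a,57.55,-6.41],[a,57.35,-6.21]]))
    print('tab',np.degrees(r.x[0]),r.x[1:],r.fun)
c=r.x[1:]/100;yw=r.x[0];h=.055
overlay(s,o,[(loc([[.02,-.007],[.046,-.007],[.046,.007],[.02,.007]],c,yw,.046),(255,255,0)),(loc(np.c_[.024*np.cos(t),.024*np.sin(t)],c,yw,.046),(255,0,255)),(loc([[h,h],[-h,h],[-h,-h],[h,-h]],np.array([.5735,-.0641]),np.radians(12),.014),(0,255,0))],'ov8.png',(180,105,335,230),5)
```

```text
[[ 0.6176 -0.0024  0.014 ]
 [ 0.6368 -0.1073  0.014 ]
 [ 0.5313 -0.1264  0.014 ]]
-79.60041105680423 0.10665610898680508
-169.74685468658126 0.10721788051009268
155.46666666666664 121.87142857142857
tab 11.211529354681224 [57.31712856 -6.39645083] 84.91251111111112
tab 12.056268636797048 [57.30885732 -6.43468575] 85.07355277777776
tab 14.214906303221488 [57.34483815 -6.57641564] 89.75865694444444
```

View pics/ov8.png

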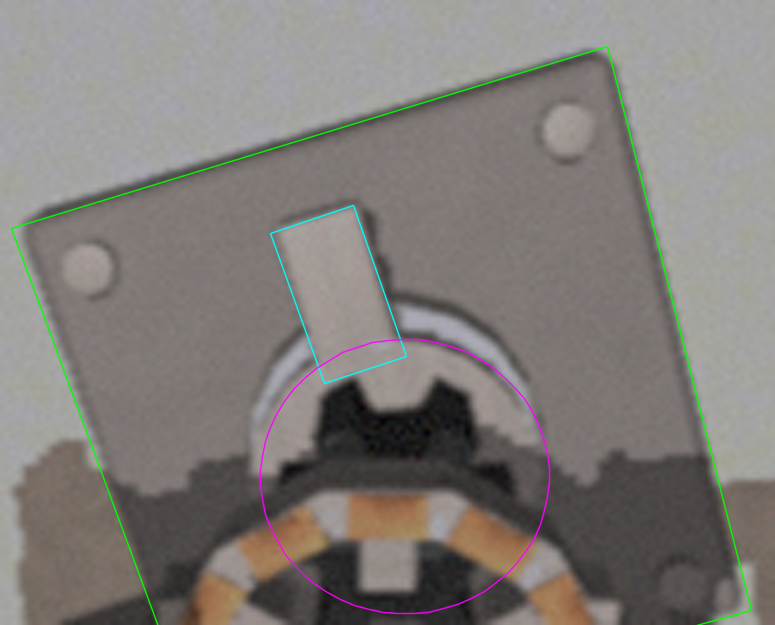

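Hub axis about (0.5732,-0.0640) and yaw about 11.2° from this view, consistent with before. Next: centre, lower to just above the spline tops, then feel down slowly.

```bash
python3 -m crank '[{"tx":-0.16,"ty":0.11,"tz":0,"twist":0,"grip":0.4},{"tx":0,"ty":0,"tz":1.5,"twist":0,"grip":0.4},{"tx":0,"ty":0,"tz":1.4,"twist":0,"grip":0.4},{"tx":0,"ty":0,"tz":0.6,"twist":0,"grip":0.4},{"tx":0,"ty":0,"tz":0,"twist":0,"grip":0.4},{"tx":0,"ty":0,"tz":0,"twist":0,"grip":0.4}]'
```

```text
time: 10.82
tool_pos: [0.5728, -0.0648, 0.0978]
ee_rot: [3.141, -0.001, -0.085]
wrist_force: [-0.1, -0.0, -1.6]
width: 0.0519
```

```bash
python3 -m crank '[{"tx":-0.02,"ty":-0.08,"tz":0.3,"twist":0,"grip":0.4},{"tx":0,"ty":0,"tz":0,"twist":0,"grip":0.4},{"tx":0,"ty":0,"tz":0,"twist":0,"grip":0.4}]'
python3 look.py w8
python3 - <<'E'
from h import *
import pickle
s,o=pickle.load(open('pics/w8.pkl','rb'))
y=o['ee_rot'][2];zt=o['tool_pos'][2]-.0006
c=o['tool_pos'][:2]+.0007*np.array([np.cos(y),np.sin(y)]);h=np.array([.5732,-.0640])
print(c,np.degrees(y))
t=np.linspace(0,6.28,60)
overlay(s,o,[(teeth_poly(c,np.pi+y,zt),(0,0,255)),(star(np.radians(-4.9),h,.076),(0,255,0)),(loc(np.c_[.006*np.cos(t),.006*np.sin(t)],h,0,.082),(255,0,255))],'ov9.png',(190,170,330,310),5)
E
```

```text
time: 11.2
tool_pos: [0.5725, -0.0639, 0.0946]
ee_rot: [3.141, -0.0, -0.085]
wrist_force: [0.3, 0.7, -1.3]
width: 0.0518
11.2 [ 0.5725 -0.0639  0.0946] [ 3.1415e+00 -3.0000e-04 -8.4500e-02] [ 0.29  0.73 -1.25] 0.05182208773967569
[ 0.57315205 -0.06395302] -4.843271089749006
```

View pics/ov9.png

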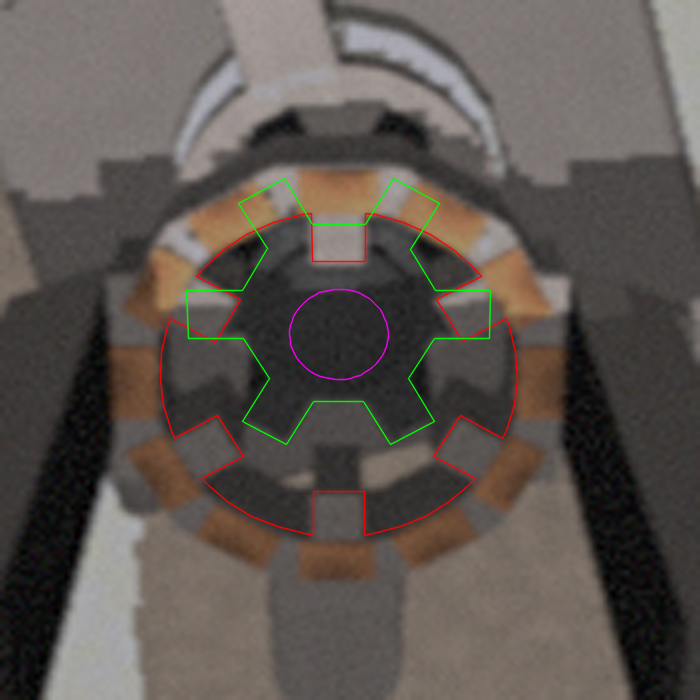

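Well centred and in phase. Feeling down now.

```bash
python3 -m crank '[{"tx":0,"ty":0,"tz":0.2,"twist":0,"grip":0.4},{"tx":0,"ty":0,"tz":0.2,"twist":0,"grip":0.4},{"tx":0,"ty":0,"tz":0.2,"twist":0,"grip":0.4},{"tx":0,"ty":0,"tz":0.2,"twist":0,"grip":0.4},{"tx":0,"ty":0,"tz":0,"twist":0,"grip":0.4},{"tx":0,"ty":0,"tz":0,"twist":0,"grip":0.4}]'
```

```text
time: 12.0
tool_pos: [0.5724, -0.0639, 0.0865]
ee_rot: [3.142, -0.0, -0.085]
wrist_force: [-0.2, -0.2, -2.1]
width: 0.0516
```

```bash
python3 -m crank '[{"tx":0,"ty":0,"tz":0.2,"twist":0,"grip":0.4},{"tx":0,"ty":0,"tz":0.2,"twist":0,"grip":0.4},{"tx":0,"ty":0,"tz":0,"twist":0,"grip":0.4},{"tx":0,"ty":0,"tz":0,"twist":0,"grip":0.4}]'
```

```text
time: 12.5
tool_pos: [0.5724, -0.0639, 0.0824]
ee_rot: [3.141, 0.0, -0.085]
wrist_force: [-0.4, 0.7, -1.6]
width: 0.0519
```

```bash
python3 -m crank '[{"tx":0,"ty":0,"tz":0.3,"twist":0,"grip":0.4},{"tx":0,"ty":0,"tz":0.3,"twist":0,"grip":0.4},{"tx":0,"ty":0,"tz":0.3,"twist":0,"grip":0.4},{"tx":0,"ty":0,"tz":0.3,"twist":0,"grip":0.4},{"tx":0,"ty":0,"tz":0.3,"twist":0,"grip":0.4},{"tx":0,"ty":0,"tz":0,"twist":0,"grip":0.4},{"tx":0,"ty":0,"tz":0,"twist":0,"grip":0.4}]'
```

```text
time: 13.38
tool_pos: [0.5724, -0.0639, 0.0675]
ee_rot: [3.141, -0.0, -0.085]
wrist_force: [0.6, 0.3, -1.9]
width: 0.0519
```

Meshed, no resistance. Turning gently counter-clockwise to carry the sleeve.

```bash
python3 -m crank '[{"tx":0,"ty":0,"tz":0,"twist":-2.5,"grip":0.4},{"tx":0,"ty":0,"tz":0,"twist":-2.5,"grip":0.4},{"tx":0,"ty":0,"tz":0,"twist":-2.5,"grip":0.4},{"tx":0,"ty":0,"tz":0,"twist":-2.5,"grip":0.4},{"tx":0,"ty":0,"tz":0,"twist":0,"grip":0.4}]'
python3 -c "
from bench import get_obs;o=get_obs();print(o['wrist_force'],o['wrist_torque'],o['ee_rot'])"
python3 -m crank '[{"tx":0,"ty":0,"tz":0,"twist":-2,"grip":0.4},{"tx":0,"ty":0,"tz":0,"twist":-2,"grip":0.4},{"tx":0,"ty":0,"tz":0,"twist":-2,"grip":0.4},{"tx":0,"ty":0,"tz":0,"twist":0,"grip":0.4}]'
python3 look.py w9; python3 -c "
from bench import get_obs;o=get_obs();print(o['wrist_force'],o['wrist_torque'],o['ee_rot'])"
```

```text
time: 14.0
tool_pos: [0.5731, -0.0641, 0.0678]
ee_rot: [3.141, -0.002, 0.089]
wrist_force: [0.7, -0.5, -3.0]
width: 0.0517
[ 0.65702504 -0.50842042 -2.95783792] [-0.08136191 -0.35383437 -0.14271946] [ 3.14099287e+00 -1.85233720e-03  8.90890645e-02]
time: 14.5
tool_pos: [0.573, -0.064, 0.0678]
ee_rot: [3.141, -0.002, 0.195]
wrist_force: [4.2, -0.7, -2.9]
width: 0.0519
14.5 [ 0.573  -0.064   0.0678] [ 3.1408e+00 -1.5000e-03  1.9500e-01] [ 4.17 -0.66 -2.94] 0.0519363889755552
[ 4.32114629 -0.49966725 -1.23172555] [-0.12009066 -0.81469314 -0.20374205] [ 3.14076254e+00 -1.54730323e-03  1.94730011e-01]
```

View pics/w9.png

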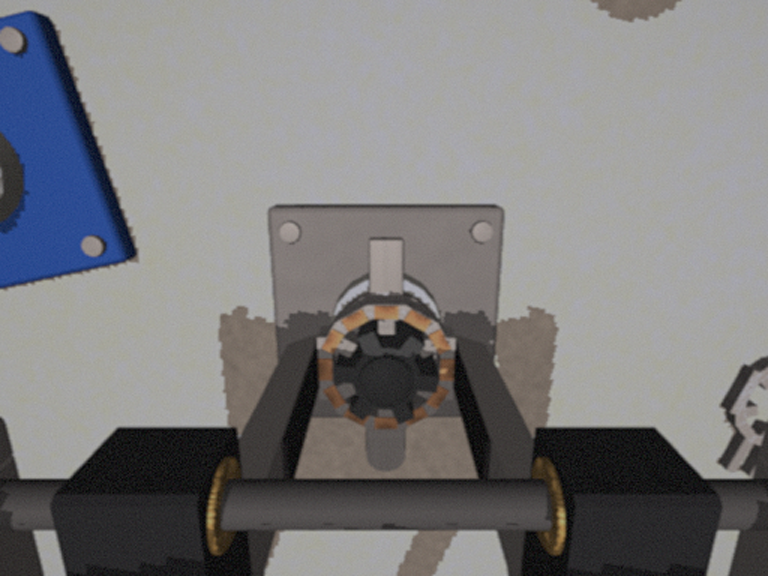

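Run:
```python
from h import *
import pickle
s,o=pickle.load(open('pics/w9.pkl','rb'))
g=cv2.GaussianBlur(s['frame'].astype(float).mean(2),(3,3),0)
def fitline(pts):
    P=np.array(pts,float);vx,vy,x0,y0=cv2.fitLine(P.astype(np.float32),cv2.DIST_HUBER,0,.01,.01).ravel();return np.array([[x0,y0],[x0+vx*50,y0+vy*50]])
def ang(line,z):
    w=p2w(s,o,line,z);d=w[1]-w[0];return (np.degrees(np.arctan2(d[1],d[0]))+45)%90-45
top=[(c,130+np.argmin(np.diff(g[130:145,c]))+.5) for c in range(186,330,2)]
print('top',ang(fitline(top),.014))
def sub(v):
    d=np.abs(np.diff(v));i=np.argmax(d);w=d[max(0,i-2):i+3];return max(0,i-2)+(w*np.arange(len(w))).sum()/w.sum()+.5
top=[(c,130+sub(g[130:145,c])) for c in range(186,330,2)]
print('top',ang(fitline(top),.014))
L=[(240+sub(g[r,240:254]),r) for r in range(163,190)];R=[(262+sub(g[r,262:276]),r) for r in range(163,190)]
print('tab',ang(fitline(L),.046),ang(fitline(R),.046))
E1=[(172+sub(g[r,172:192]),r) for r in range(145,200)];E2=[(325+sub(g[r,325:345]),r) for r in range(145,200)]
print('sides',ang(fitline(E1),.014),ang(fitline(E2),.014), np.degrees(o['ee_rot'][2]))
l=p2w(s,o,np.array([[fitline(L)[0]],[fitline(R)[0]]]).reshape(-1,2),.046);print('tab mid',l.mean(0))
t=np.linspace(0,6.28,60);y=o['ee_rot'][2];c=o['tool_pos'][:2]+.0007*np.array([np.cos(y),np.sin(y)]);zt=o['tool_pos'][2]-.0006
overlay(s,o,[(teeth_poly(c,np.pi+y,zt),(0,0,255)),(loc([[.02,-.007],[.046,-.007],[.046,.007],[.02,.007]],np.array([.5732,-.064]),np.radians(11.2),.046),(255,255,0))],'ov10.png',(190,150,330,315),4.5)
```

```text
top 11.160415834676911
top 11.16337250431188
tab 10.14179187136763 12.12138581522089
sides 11.188499581501304 11.403362342357909 11.175168708655859
tab mid [ 0.61068252 -0.05672526  0.046     ]
```

View pics/ov10.png

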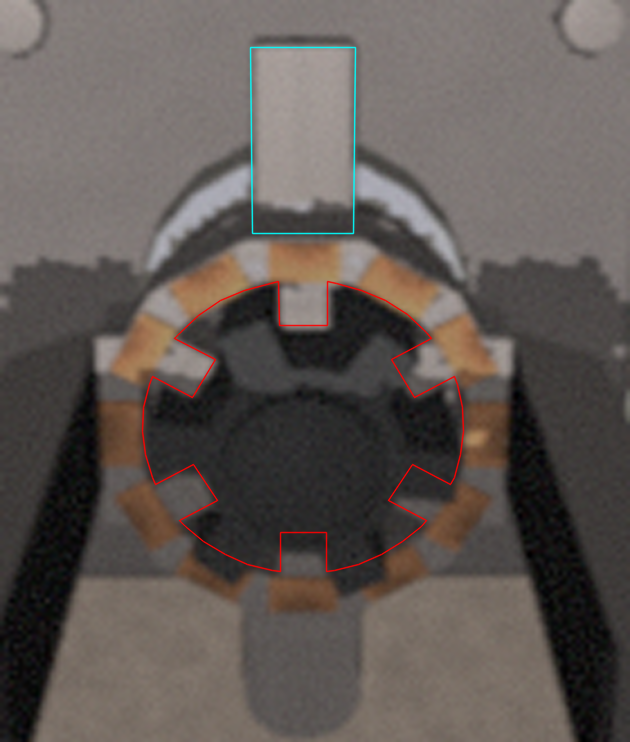

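Base yaw is 11.2° (three edges agree) and the disc is straight in the grip. The sleeve lags within the play, so I'll overshoot by about 4.6° to straighten it, come back, then seat.

```bash
python3 -m crank '[{"tx":0,"ty":0,"tz":0,"twist":-1.6,"grip":0.4},{"tx":0,"ty":0,"tz":0,"twist":-1.5,"grip":0.4},{"tx":0,"ty":0,"tz":0,"twist":-1.5,"grip":0.4},{"tx":0,"ty":0,"tz":0,"twist":0,"grip":0.4},{"tx":0,"ty":0,"tz":0,"twist":2.3,"grip":0.4},{"tx":0,"ty":0,"tz":0,"twist":2.3,"grip":0.4},{"tx":0,"ty":0,"tz":0,"twist":0,"grip":0.4}]'
python3 -m crank '[{"tx":0,"ty":0,"tz":0.3,"twist":0,"grip":0.4},{"tx":0,"ty":0,"tz":0.3,"twist":0,"grip":0.4},{"tx":0,"ty":0,"tz":0,"twist":0,"grip":0.4}]'
python3 -c "
from bench import get_obs;o=get_obs();print(o['wrist_force'],o['wrist_torque'],o['ee_rot'],o['tool_pos'])"
```

```text
time: 15.42
tool_pos: [0.572, -0.0638, 0.0676]
ee_rot: [-3.141, 0.001, 0.196]
wrist_force: [2.6, -0.9, -1.1]
width: 0.0517
time: 15.8
tool_pos: [0.572, -0.0637, 0.0608]
ee_rot: [-3.141, 0.001, 0.195]
wrist_force: [1.9, 0.3, -2.5]
width: 0.0517
[ 1.86153777  0.25053082 -2.48694054] [-0.04537043 -0.48139034 -0.03031975] [-3.14110851e+00  9.83560141e-04  1.94958103e-01] [ 0.57198666 -0.06373653  0.06080164]
```

```bash
python3 -m crank '[{"tx":0.08,"ty":0,"tz":0.1,"twist":0,"grip":0.4},{"tx":0,"ty":0,"tz":0.1,"twist":0,"grip":0.4},{"tx":0,"ty":0,"tz":0.1,"twist":0,"grip":0.4},{"tx":0,"ty":0,"tz":0,"twist":0,"grip":0.4},{"tx":0,"ty":0,"tz":0,"twist":0,"grip":0.4}]'
python3 -c "
from bench import get_obs;o=get_obs();print(o['wrist_force'],o['wrist_torque'],o['ee_rot'],o['tool_pos'])"
```

```text
time: 16.42
tool_pos: [0.573, -0.0637, 0.0585]
ee_rot: [-3.142, 0.0, 0.195]
wrist_force: [-1.3, -0.1, 1.1]
width: 0.0518
[-1.27045442 -0.08096527  1.08747507] [ 0.04117938  0.17035866 -0.0230938 ] [-3.14157332e+00  2.88444834e-04  1.94689972e-01] [ 0.57300894 -0.06370538  0.05854471]
```

Seated: contact of about 3.4 N at the expected height. Releasing and looking.

```bash
python3 -m crank '[{"tx":0,"ty":0,"tz":0,"twist":0,"grip":0.62},{"tx":0,"ty":0,"tz":0,"twist":0,"grip":0.72},{"tx":0,"ty":0,"tz":0,"twist":0,"grip":0.8},{"tx":0,"ty":0,"tz":0,"twist":0,"grip":0.8},{"tx":0,"ty":0,"tz":-3,"twist":0,"grip":0.8},{"tx":0,"ty":0,"tz":-4,"twist":0,"grip":1},{"tx":0,"ty":0,"tz":-5,"twist":0,"grip":1},{"tx":0,"ty":0,"tz":0,"twist":0,"grip":1},{"tx":0,"ty":0,"tz":0,"twist":0,"grip":1}]'
python3 look.py w10
python3 - <<'E'
from h import *
import pickle
s,o=pickle.load(open('pics/w10.pkl','rb'))
h=np.array([.5732,-.064]);y=np.radians(11.2)
overlay(s,o,[(teeth_poly(h,np.pi+y,.058),(0,0,255)),(star(y,h,.076),(0,255,0)),(loc([[.026,-.007],[.046,-.007],[.046,.007],[.026,.007]],h,y,.046),(255,255,0)),(loc([[.03,-.008],[.046,-.008],[.046,.008],[.03,.008]],h,y+np.pi,.058),(255,255,0))],'ov11.png',(190,105,330,245),5)
E
```

```text
time: 17.55
tool_pos: [0.5729, -0.0637, 0.178]
ee_rot: [-3.141, 0.001, 0.195]
wrist_force: [0.5, 0.1, 0.4]
width: 0.094
17.55 [ 0.5729 -0.0637  0.178 ] [-3.1415e+00  5.0000e-04  1.9460e-01] [0.47 0.06 0.4 ] 0.09404612436877156
```

View pics/ov11.png

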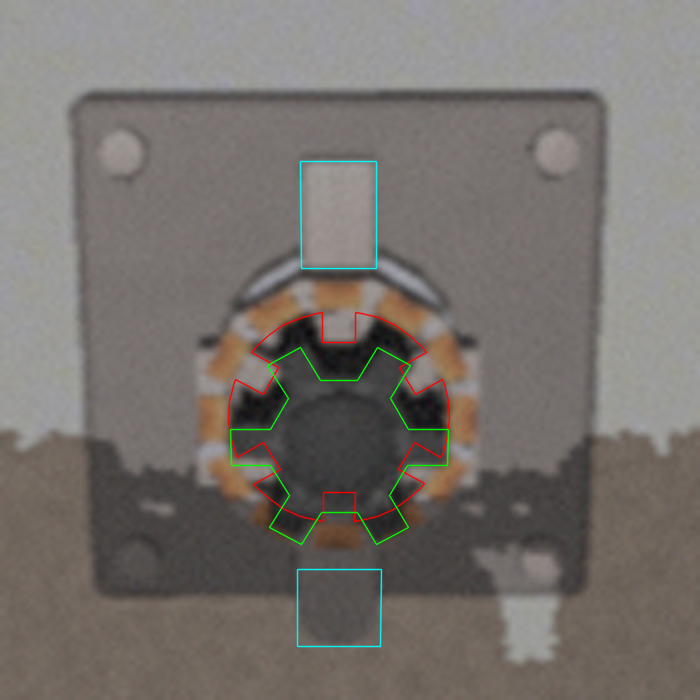

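The disc is home with its tab opposite the end plate's, and the sleeve is now straight. Going to the separator, with a half turn so that tool x lies along its tab.

```bash
python3 -m crank '[{"tx":-1.2,"ty":5.3,"tz":0,"twist":0,"grip":1},{"tx":-1.2,"ty":5.3,"tz":0,"twist":0,"grip":1},{"tx":-1.2,"ty":5.3,"tz":0,"twist":0,"grip":1},{"tx":-1.2,"ty":5.3,"tz":0,"twist":0,"grip":1},{"tx":0,"ty":0,"tz":0,"twist":-10.3,"grip":1},{"tx":0,"ty":0,"tz":0,"twist":-10.3,"grip":1},{"tx":0,"ty":0,"tz":0,"twist":-10.3,"grip":1},{"tx":0,"ty":0,"tz":0,"twist":-10.3,"grip":1},{"tx":0,"ty":0,"tz":0,"twist":-10.3,"grip":1},{"tx":0,"ty":0,"tz":0,"twist":-10.3,"grip":1},{"tx":0,"ty":0,"tz":0,"twist":-10.3,"grip":1},{"tx":0,"ty":0,"tz":0,"twist":-10.3,"grip":1}]'
python3 -m crank '[{"tx":0,"ty":0,"tz":0,"twist":-10.3,"grip":1},{"tx":0,"ty":0,"tz":0,"twist":-10.3,"grip":1},{"tx":0,"ty":0,"tz":0,"twist":-10.3,"grip":1},{"tx":0,"ty":0,"tz":0,"twist":-10.3,"grip":1},{"tx":0,"ty":0,"tz":0,"twist":-10.3,"grip":1},{"tx":0,"ty":0,"tz":0,"twist":-10.3,"grip":1},{"tx":0,"ty":0,"tz":0,"twist":-10.3,"grip":1},{"tx":0,"ty":0,"tz":0,"twist":-10.3,"grip":1},{"tx":0,"ty":0,"tz":2,"twist":0,"grip":1},{"tx":0,"ty":0,"tz":2,"twist":0,"grip":1},{"tx":0,"ty":0,"tz":0,"twist":0,"grip":1},{"tx":0,"ty":0,"tz":0,"twist":0,"grip":1}]'
python3 look.py w11 separator:.008 separator_tab:.008
```

```text
time: 19.1
tool_pos: [0.5661, -0.2804, 0.1756]
ee_rot: [-3.138, -0.003, 1.639]
wrist_force: [0.2, 0.6, -0.7]
width: 0.0942
time: 20.6
tool_pos: [0.5669, -0.2809, 0.1379]
ee_rot: [3.141, -0.001, 3.071]
wrist_force: [-0.3, 0.1, 0.0]
width: 0.0943
20.6 [ 0.5669 -0.2809  0.1379] [ 3.1411e+00 -1.2000e-03  3.0710e+00] [-0.34  0.06  0.02] 0.09429810355428922
separator 0.79 [258.6 165.3] [ 0.548 -0.278  0.008] 1760
separator_tab 0.79 [256.6 167.4] [ 0.5499 -0.28    0.008 ] 1817
```

View pics/w11.png

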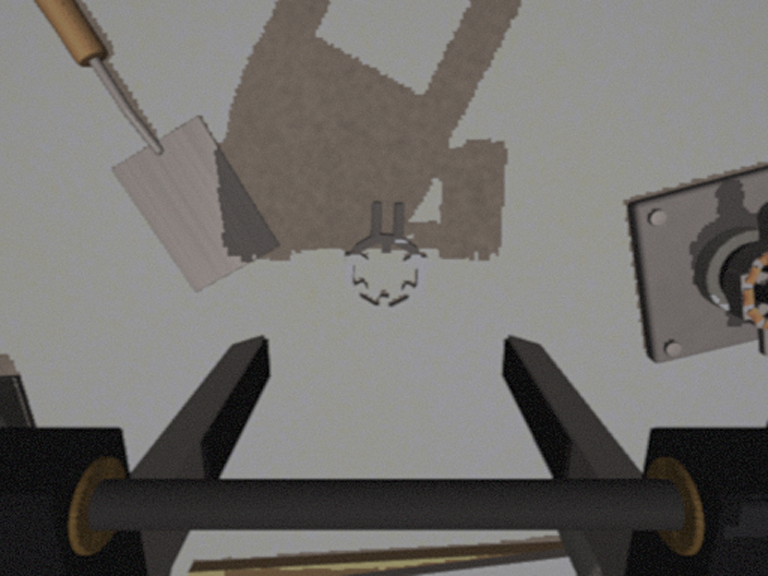

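Run:
```python
from h import *
import pickle
s,o=pickle.load(open('pics/w11.pkl','rb'))
w=p2w(s,o,np.array([(280,245),(199,291),(15,400),(386,269)])/1.5,.008)
y=o['ee_rot'][2];tx=np.array([np.cos(y),np.sin(y)]);ty=np.array([np.sin(y),-np.cos(y)])
print([( (p[:2]-o['tool_pos'][:2])@tx, (p[:2]-o['tool_pos'][:2])@ty) for p in w])
c=w[3][:2];print(c)
t=np.linspace(0,6.28,60)
overlay(s,o,[(teeth_poly(c,y,.008),(0,0,255)),(loc([[.03,-.01],[.046,-.01],[.046,.01],[.03,.01]],c,y,.008),(255,255,0)),(loc(np.c_[.026*np.cos(t),.026*np.sin(t)],c,y,.008),(0,255,0))],'ov12.png',(210,120,305,215),7)
```

```text
[(np.float64(0.02087968649409914), np.float64(-0.06600762129271784)), (np.float64(-0.009219090656311052), np.float64(-0.11998380183405234)), (np.float64(-0.08770033022134936), np.float64(-0.2552556278154194)), (np.float64(0.005372793677226627), np.float64(0.00037076251293430534))]
[ 0.56152775 -0.28014071]
```

View pics/ov12.png

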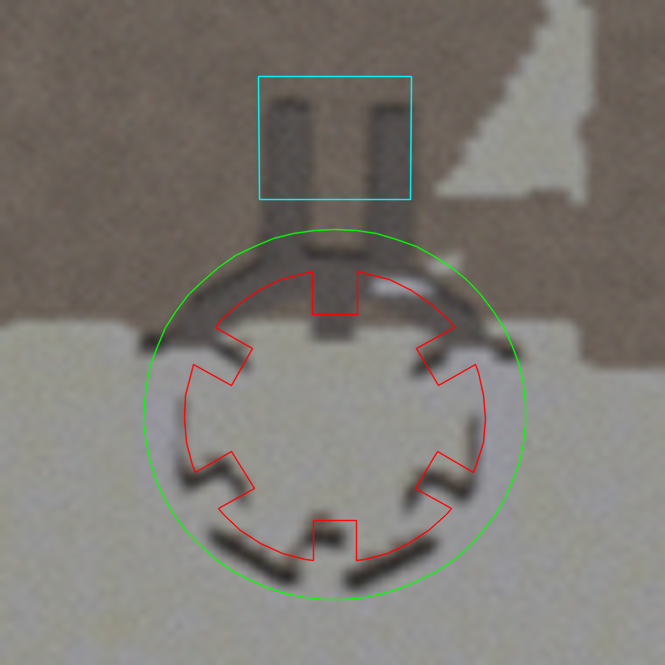

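The separator is square in the jaws with its fork up at (388,215), and its centre is about 2 mm ahead of the TCP. The scraper corner clears the finger by about 7 mm in y and 13 mm in x. Descending partway.

```bash
python3 -m crank '[{"tx":0.2,"ty":0.03,"tz":3,"twist":0,"grip":1},{"tx":0,"ty":0,"tz":3,"twist":0,"grip":1},{"tx":0,"ty":0,"tz":1.5,"twist":0,"grip":1},{"tx":0,"ty":0,"tz":0,"twist":0,"grip":1},{"tx":0,"ty":0,"tz":0,"twist":0,"grip":1}]'
python3 look.py w12
python3 - <<'E'
from h import *
import pickle
s,o=pickle.load(open('pics/w12.pkl','rb'))
y=o['ee_rot'][2];c=o['tool_pos'][:2]
t=np.linspace(0,6.28,60)
overlay(s,o,[(teeth_poly(c,y,.008),(0,0,255)),(loc([[.03,-.01],[.046,-.01],[.046,.01],[.03,.01]],c,y,.008),(255,255,0)),(loc(np.c_[.026*np.cos(t),.026*np.sin(t)],c,y,.008),(0,255,0))],'ov13.png',(205,150,310,270),6)
E
```

```text
time: 21.38
tool_pos: [0.566, -0.2812, 0.0652]
ee_rot: [-3.14, 0.002, 3.071]
wrist_force: [0.0, -0.3, 0.4]
width: 0.0943
21.375 [ 0.566  -0.2812  0.0652] [-3.1402e+00  2.4000e-03  3.0710e+00] [ 0.01 -0.33  0.41] 0.09426964169514583
```

View pics/ov13.png

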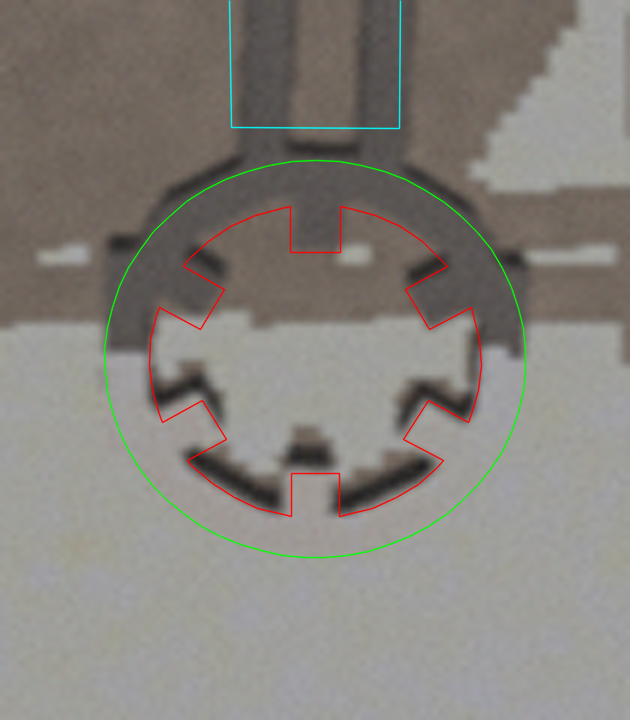

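```bash
python3 -m crank '[{"tx":0,"ty":0,"tz":2,"twist":1.3,"grip":1},{"tx":0,"ty":0,"tz":2,"twist":0,"grip":1},{"tx":0,"ty":0,"tz":1.2,"twist":0,"grip":1},{"tx":0,"ty":0,"tz":0,"twist":0,"grip":1},{"tx":0,"ty":0,"tz":0,"twist":0,"grip":0.6},{"tx":0,"ty":0,"tz":0,"twist":0,"grip":0.4},{"tx":0,"ty":0,"tz":0,"twist":0,"grip":0.4},{"tx":0,"ty":0,"tz":0,"twist":0,"grip":0.4},{"tx":0,"ty":0,"tz":0,"twist":0,"grip":0.4},{"tx":0,"ty":0,"tz":0,"twist":0,"grip":0.4}]'
```

```text
time: 22.68
tool_pos: [0.5651, -0.2806, 0.0114]
ee_rot: [-3.141, 0.0, 3.048]
wrist_force: [-0.1, -0.7, 2.3]
width: 0.0518
```

```bash
python3 -m crank '[{"tx":0,"ty":0,"tz":-2,"twist":0,"grip":0.4},{"tx":0,"ty":0,"tz":-4,"twist":0,"grip":0.4},{"tx":0,"ty":0,"tz":-5,"twist":0,"grip":0.4},{"tx":0,"ty":0,"tz":-4,"twist":0,"grip":0.4},{"tx":0,"ty":0,"tz":0,"twist":10.2,"grip":0.4},{"tx":0,"ty":0,"tz":0,"twist":10.2,"grip":0.4},{"tx":0,"ty":0,"tz":0,"twist":10.2,"grip":0.4},{"tx":0,"ty":0,"tz":0,"twist":10.2,"grip":0.4},{"tx":0,"ty":0,"tz":0,"twist":10.2,"grip":0.4},{"tx":0,"ty":0,"tz":0,"twist":10.2,"grip":0.4},{"tx":0,"ty":0,"tz":0,"twist":10.2,"grip":0.4},{"tx":0,"ty":0,"tz":0,"twist":10.2,"grip":0.4}]'
python3 -m crank '[{"tx":0,"ty":0,"tz":0,"twist":10.2,"grip":0.4},{"tx":0,"ty":0,"tz":0,"twist":10.2,"grip":0.4},{"tx":0,"ty":0,"tz":0,"twist":10.2,"grip":0.4},{"tx":0,"ty":0,"tz":0,"twist":10.2,"grip":0.4},{"tx":0,"ty":0,"tz":0,"twist":10.2,"grip":0.4},{"tx":0,"ty":0,"tz":0,"twist":10.2,"grip":0.4},{"tx":0,"ty":0,"tz":0,"twist":10.2,"grip":0.4},{"tx":0,"ty":0,"tz":0,"twist":10.2,"grip":0.4},{"tx":0,"ty":0,"tz":0,"twist":0,"grip":0.4},{"tx":0,"ty":0,"tz":0,"twist":0,"grip":0.4}]'
python3 look.py w13
python3 - <<'E'
from h import *
import pickle
s,o=pickle.load(open('pics/w13.pkl','rb'))
y=o['ee_rot'][2];c=o['tool_pos'][:2];zt=o['tool_pos'][2]-.0114+.008
t=np.linspace(0,6.28,60)
overlay(s,o,[(teeth_poly(c,y,zt),(0,0,255)),(loc([[.03,-.01],[.046,-.01],[.046,.01],[.03,.01]],c,y,zt),(255,255,0)),(loc(np.c_[.026*np.cos(t),.026*np.sin(t)],c,y,zt),(0,255,0))],'ov14.png',(195,150,320,295),5)
E
```

```text
time: 24.18
tool_pos: [0.5648, -0.2804, 0.1622]
ee_rot: [-3.141, 0.0, 1.618]
wrist_force: [0.3, 0.5, -1.2]
width: 0.0513
time: 25.42
tool_pos: [0.565, -0.2805, 0.1618]
ee_rot: [3.141, -0.0, 0.202]
wrist_force: [0.2, -0.1, -0.8]
width: 0.0515
25.425 [ 0.565  -0.2805  0.1618] [ 3.1414 -0.      0.2024] [ 0.18 -0.07 -0.82] 0.05153030706896453
```

View pics/ov14.png

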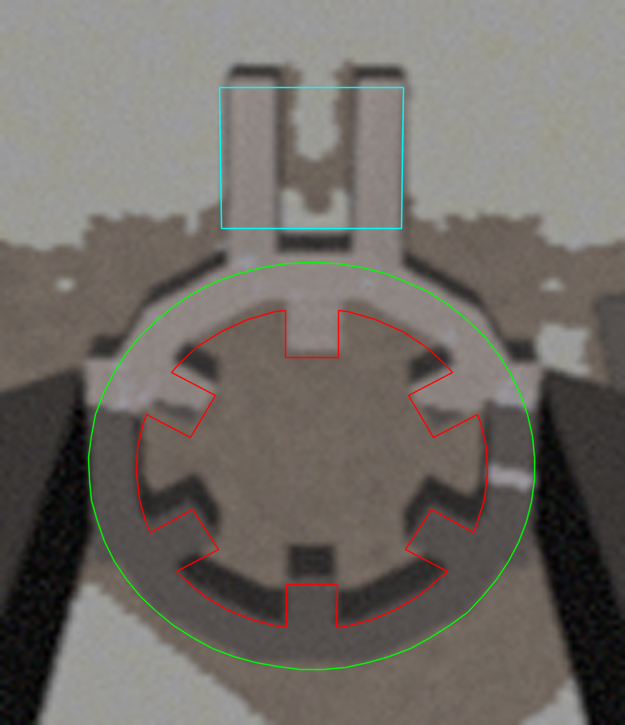

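```bash
python3 -m crank '[{"tx":1.28,"ty":-5.26,"tz":0,"twist":0,"grip":0.4},{"tx":1.28,"ty":-5.26,"tz":0,"twist":0,"grip":0.4},{"tx":1.28,"ty":-5.26,"tz":0,"twist":0,"grip":0.4},{"tx":1.28,"ty":-5.26,"tz":0,"twist":0,"grip":0.4},{"tx":0,"ty":0,"tz":2,"twist":0.4,"grip":0.4},{"tx":0,"ty":0,"tz":2,"twist":0,"grip":0.4},{"tx":0,"ty":0,"tz":1.4,"twist":0,"grip":0.4},{"tx":0,"ty":0,"tz":0,"twist":0,"grip":0.4},{"tx":0,"ty":0,"tz":0,"twist":0,"grip":0.4}]'
```

```text
time: 26.6
tool_pos: [0.574, -0.0646, 0.1083]
ee_rot: [3.141, -0.001, 0.193]
wrist_force: [0.8, 0.0, -1.4]
width: 0.0517
```

```bash
python3 -m crank '[{"tx":-0.09,"ty":-0.08,"tz":0.6,"twist":0,"grip":0.4},{"tx":0,"ty":0,"tz":0.6,"twist":0,"grip":0.4},{"tx":0,"ty":0,"tz":0,"twist":0,"grip":0.4},{"tx":0,"ty":0,"tz":0,"twist":0,"grip":0.4}]'
python3 look.py w14
python3 - <<'E'
from h import *
import pickle
s,o=pickle.load(open('pics/w14.pkl','rb'))
y=o['ee_rot'][2];c=o['tool_pos'][:2];zt=o['tool_pos'][2]-.0114+.008;h=np.array([.5732,-.064]);b=np.radians(11.2)
overlay(s,o,[(teeth_poly(c,y,zt),(0,0,255)),(star(b,h,.076),(0,255,0)),(loc([[.03,-.007],[.046,-.007],[.046,.007],[.03,.007]],h,b,.046),(255,255,0))],'ov15.png',(190,130,325,295),4.5)
E
```

```text
time: 27.1
tool_pos: [0.5725, -0.0636, 0.0955]
ee_rot: [3.142, 0.0, 0.193]
wrist_force: [0.4, -0.1, -1.8]
width: 0.0518
27.1 [ 0.5725 -0.0636  0.0955] [3.1415e+00 1.0000e-04 1.9290e-01] [ 0.4  -0.1  -1.79] 0.051798998327281874
```

View pics/ov15.png

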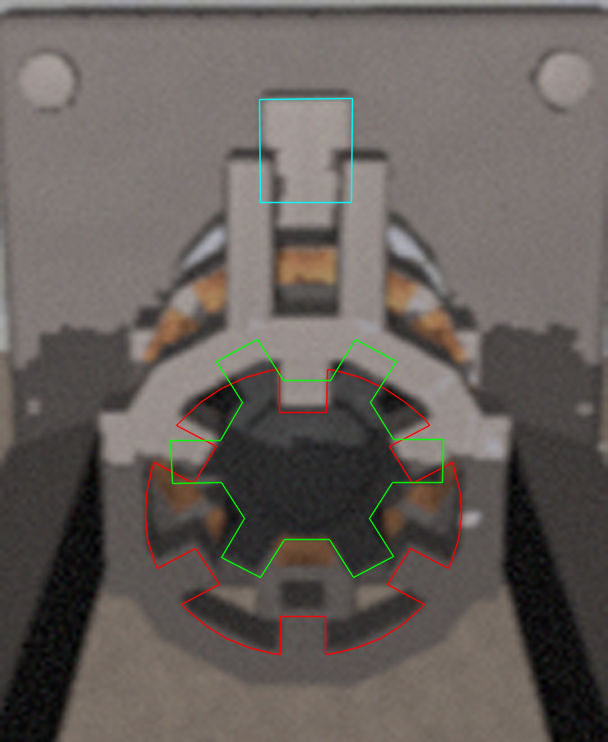

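In phase and centred. Feeling down.

```bash
python3 -m crank '[{"tx":0.03,"ty":0.03,"tz":0.3,"twist":0,"grip":0.4},{"tx":0,"ty":0,"tz":0.3,"twist":0,"grip":0.4},{"tx":0,"ty":0,"tz":0.2,"twist":0,"grip":0.4},{"tx":0,"ty":0,"tz":0.2,"twist":0,"grip":0.4},{"tx":0,"ty":0,"tz":0,"twist":0,"grip":0.4},{"tx":0,"ty":0,"tz":0,"twist":0,"grip":0.4}]'
```

```text
time: 27.9
tool_pos: [0.5729, -0.0639, 0.0855]
ee_rot: [3.141, -0.0, 0.193]
wrist_force: [-0.0, 0.4, -1.3]
width: 0.0515
```

```bash
python3 -m crank '[{"tx":0,"ty":0,"tz":0.2,"twist":0,"grip":0.4},{"tx":0,"ty":0,"tz":0.2,"twist":0,"grip":0.4},{"tx":0,"ty":0,"tz":0,"twist":0,"grip":0.4},{"tx":0,"ty":0,"tz":0,"twist":0,"grip":0.4}]'
```

```text
time: 28.4
tool_pos: [0.5728, -0.0638, 0.0814]
ee_rot: [3.142, 0.0, 0.193]
wrist_force: [-0.3, 0.7, -1.6]
width: 0.0517
```

Meshed without force. Lowering to the seat (expected TCP z of about 0.0694).

```bash
python3 -m crank '[{"tx":0,"ty":0,"tz":0.3,"twist":0,"grip":0.4},{"tx":0,"ty":0,"tz":0.3,"twist":0,"grip":0.4},{"tx":0,"ty":0,"tz":0.3,"twist":0,"grip":0.4},{"tx":0,"ty":0,"tz":0.1,"twist":0,"grip":0.4},{"tx":0,"ty":0,"tz":0.1,"twist":-0.1,"grip":0.4},{"tx":0,"ty":0,"tz":0,"twist":0,"grip":0.4},{"tx":0,"ty":0,"tz":0,"twist":0,"grip":0.4}]'
```

```text
time: 29.28
tool_pos: [0.5729, -0.0638, 0.0706]
ee_rot: [3.141, -0.0, 0.195]
wrist_force: [-0.2, 0.4, -1.1]
width: 0.0514
```

```bash
python3 -m crank '[{"tx":0,"ty":0,"tz":0.1,"twist":0,"grip":0.4},{"tx":0,"ty":0,"tz":0.05,"twist":0,"grip":0.4},{"tx":0,"ty":0,"tz":0,"twist":0,"grip":0.4},{"tx":0,"ty":0,"tz":0,"twist":0,"grip":0.4}]'
```

```text
time: 29.78
tool_pos: [0.5729, -0.0638, 0.0693]
ee_rot: [3.141, -0.0, 0.195]
wrist_force: [-0.7, 0.6, 1.2]
width: 0.0513
```

Contact at the seat height (change of about 2.5 N). Releasing and backing off.

```bash
python3 -m crank '[{"tx":0,"ty":0,"tz":0,"twist":0,"grip":0.62},{"tx":0,"ty":0,"tz":0,"twist":0,"grip":0.72},{"tx":0,"ty":0,"tz":0,"twist":0,"grip":0.8},{"tx":0,"ty":0,"tz":0,"twist":0,"grip":0.8},{"tx":0,"ty":0,"tz":-3,"twist":0,"grip":0.8},{"tx":0,"ty":0,"tz":-4,"twist":0,"grip":1},{"tx":0,"ty":0,"tz":-5,"twist":0,"grip":1},{"tx":0,"ty":0,"tz":0,"twist":0,"grip":1},{"tx":0,"ty":0,"tz":0,"twist":0,"grip":1}]'
python3 look.py w15
python3 - <<'E'
from h import *
import pickle
s,o=pickle.load(open('pics/w15.pkl','rb'))
h=np.array([.5732,-.064]);y=np.radians(11.2)
overlay(s,o,[(teeth_poly(h,y,.066),(0,0,255)),(loc([[.03,-.01],[.046,-.01],[.046,.01],[.03,.01]],h,y,.066),(0,255,0)),(loc([[.03,-.008],[.046,-.008],[.046,.008],[.03,.008]],h,y+np.pi,.058),(255,255,0))],'ov16.png',(190,105,330,250),5)
sd=cams.snapshot('side');q=w2p(sd,o,[[.5732,-.064,.06]])[0].astype(int);save(sd,'side_end.png',(q[0]-40,q[1]-35,q[0]+40,q[1]+35),8)
sc=cams.snapshot('scene');save(sc,'scene_end.png')
E
```

```text
time: 30.9
tool_pos: [0.5726, -0.0638, 0.1884]
ee_rot: [-3.141, 0.001, 0.195]
wrist_force: [-0.8, -0.1, -1.4]
width: 0.0941
30.9 [ 0.5726 -0.0638  0.1884] [-3.1415e+00  6.0000e-04  1.9460e-01] [-0.82 -0.08 -1.42] 0.09411302913004714
```

View pics/ov16.png

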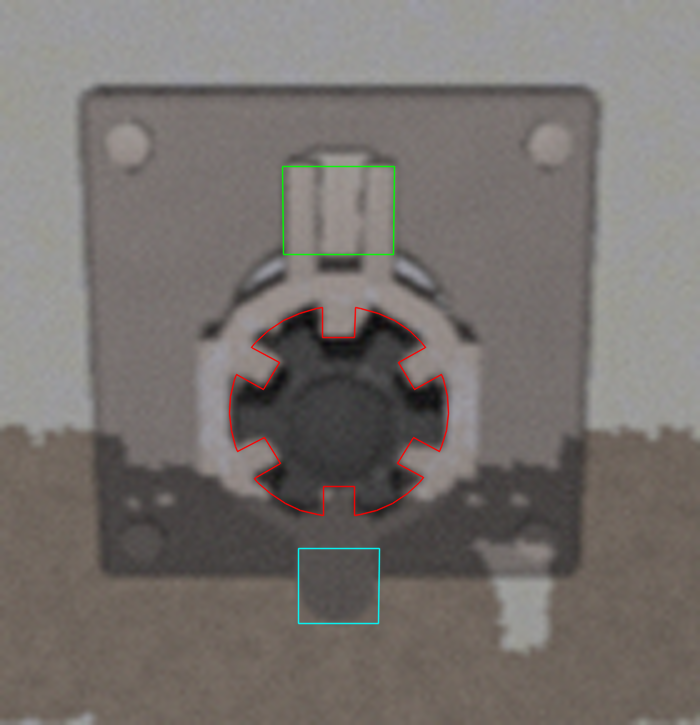

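View pics/side_end.png

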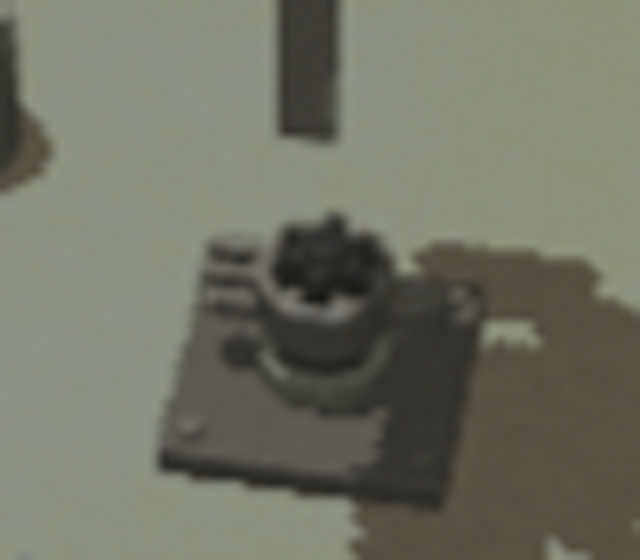

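View pics/scene_end.png

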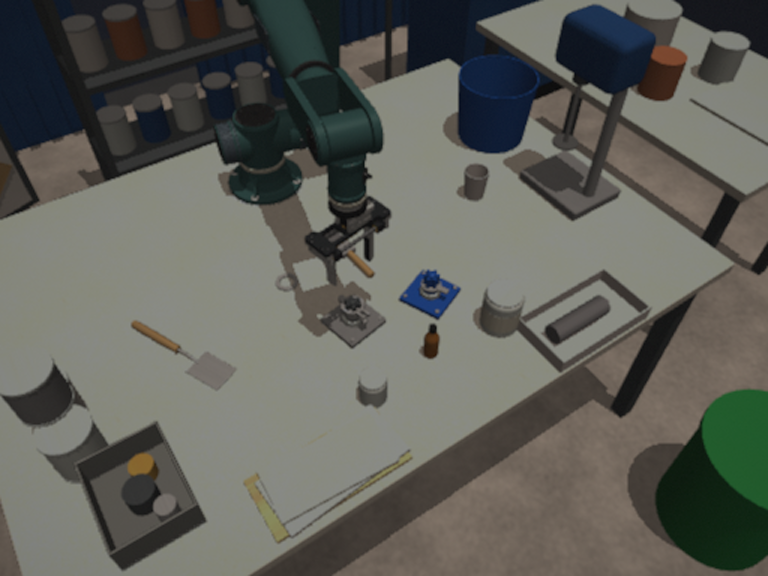

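The wrist view shows the separator's fork at (338,210) exactly over the end-plate tab, its teeth on the z = 66 mm model, and the disc tab at (338,585) pointing the opposite way. The side view shows the stack flat, and the bystanders have not moved. Handing in.

```bash
python3 -c "
from bench import ticket;print(ticket.close_job())"
```

```text
the job is handed in; nothing more can be done
None
```

The clutch is built up on the grey base's hub, and I handed the job in at about 31 s of the 72 s allowed.

- **Disc:** I set it on in line with the sleeve, which stood about 16–17° off straight. It slid down without resistance. I then turned it square, overshooting by 4.6° and coming back so the sleeve ended up straight, and seated it with about 3.4 N. Its tab points opposite the end plate's.
- **Separator:** it went on straight over the disc, meshed with no noticeable force, and was seated with about 2.5 N. Its fork points the same way as the end plate's tab.

**Last checks:**
- The teeth and tabs of both plates match the model drawn at seat height, and the base yaw is 11.2° from three plate edges.
- The contact heights were as expected, 58.5 mm for the disc and 69.3 mm for the separator (tool height).
- The side view shows the stack flat, and the bystanders look unmoved in the scene view.

**Where readings disagreed:** early single-view estimates of the base yaw ranged from about 10° to 14° before the aligned view settled it. The separator may be up to about 0.5° off in the grip. The largest sideways force I read on the hub was about 4 N, while turning the sleeve.

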